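# Load the breakfast warmer, click its portion lever, clear the cartons

### The job

Click the warmer's thumb lever back to off, stand every porridge pot upright on the floor of the tray, and only then click the lever up one notch at a time, with a rest of about half a second in each, until it stands at as many notches as there are pots. Push each empty carton across the counter, without lifting it, over the front edge so that it drops into the open tilt-out bin below. Leave the stew pot, bowls, measuring cup and mortar where they are.

Things in the scene. Friction and masses are not known exactly. Their poses are not given: they have to be found in the camera images.
- warmer: Fixed breakfast warmer: a steel tray, 170 mm square outside, 160 inside, floor 14 mm and wall tops 34 mm above the counter; joined to its -y side a white control deck (y -85 to -220 mm, x +-85, top at 34 mm). Origin: under the tray's centre, at counter height. It may be turned about z.
- tray_floor (a point): Centre of the tray's inner floor, on its surface, 14 mm above the counter; axes as the warmer.
- lever_pivot (a point): Pivot of the thumb lever on the deck's surface: 112 mm from the tray's centre along the warmer's -y, 34 mm above the counter. The lever turns about the vertical here.
- lever_tab (a point): Middle of the lever's upright black thumb tab, 70 mm from the pivot, 67 mm above the counter. Tab: 22 mm along the lever, 12 mm thick across it, from 41 to 77 mm above the counter. The lever's arm (12 mm wide, 41 to 49 mm above the counter) joins it to the pivot.
- lever (a joint): Lever angle in rad: 0 = off (it starts higher), growing counter-clockwise from above. At 0 it points from the pivot 2.321 rad clockwise of the warmer's +x (to its -x, -y corner) and is pushed off towards +x. Sprung clicks every 0.30: notch 1 at 0.30, 2 at 0.60 .. 5 at 1.50 (end). About 3 N at the tab passes a click; past half way it snaps to the next notch and stays. Six studs mark the places.
- bin: Open tilt-out bin under the counter's front edge (edge at x = 0.66), tilted forward 0.15 rad about y; its place along the edge varies. Origin: on its hinge line at the bottom, mid-width. Inside 244 mm deep (its x, from -112 to 132 mm) by 324 mm wide (y); its rim is at z = 420 mm in its own frame, and it is filled with packed flat cardboard up to z = 318 mm.
- bin_mouth (a point): Centre of the bin's mouth; the mouth is 324 mm wide along y and spans about x = 0.65 to 0.89, its rim 45 to 85 mm below the counter's surface, the cardboard in it 102 mm lower still.
- pot1: Lidded porridge pot, a plain upright cylinder 50 mm in diameter and 62 mm high, white ceramic with a flat cork lid, 0.15 to 0.3 kg. Origin: centre of its underside. Two to four of these are present.
- pot2: Lidded porridge pot, a plain upright cylinder 50 mm in diameter and 62 mm high, white ceramic with a flat cork lid, 0.15 to 0.3 kg. Origin: centre of its underside. Two to four of these are present.
- pot3: Lidded porridge pot, a plain upright cylinder 50 mm in diameter and 62 mm high, white ceramic with a flat cork lid, 0.15 to 0.3 kg. Origin: centre of its underside. Two to four of these are present.
- pot4: Lidded porridge pot, a plain upright cylinder 50 mm in diameter and 62 mm high, white ceramic with a flat cork lid, 0.15 to 0.3 kg. Origin: centre of its underside. Two to four of these are present.
- carton1: Empty closed cardboard carton lying flat, 88 mm (its x) by 92 mm (its y) by 24 mm high, about 40 g; too wide to grasp. Origin: centre of its underside. Two or three of these are present.
- carton2: Empty closed cardboard carton lying flat, 88 mm (its x) by 92 mm (its y) by 24 mm high, about 40 g; too wide to grasp. Origin: centre of its underside. Two or three of these are present.
- carton3: Empty closed cardboard carton lying flat, 88 mm (its x) by 92 mm (its y) by 24 mm high, about 40 g; too wide to grasp. Origin: centre of its underside. Two or three of these are present.
- stewpot: Closed white ceramic stew pot, 200 mm in diameter (270 mm over its handles along y), 145 mm high. Bystander. Origin: centre of underside.
- bowls: Two stacked steel bowls, 200 mm in diameter, 76 mm high. Bystander. Origin: centre of underside.
- cup: Green plastic measuring cup, 90 mm in diameter, 90 mm high, handle at its +y. Bystander. Origin: centre of underside.
- mortar: Beech mortar with its pestle, 120 mm in diameter, 155 mm high over the pestle. Bystander. Origin: centre of underside.
There are look-alikes about, which are no part of the job. Leave any purple look-alike of the pot4 alone.

How it is judged:
On the way, in this order (a step that is already met when the one before it is completed fails the run):
1. the lever rests at off (value of joint lever between -0.08 and 0.08 rad), for 0.2 s.
2. every pot stands upright on the tray's floor, the lever still off (x of pot1 in the frame of tray_floor between -0.06 and 0.06 m and y of pot1 in the frame of tray_floor between -0.06 and 0.06 m and z of pot1 in the frame of tray_floor between -0.004 and 0.006 m and angle between each of pot1, pot2, pot3, pot4's own z axis and vertical below 0.15 rad and linear speed of each of pot1, pot2, pot3, pot4 below 0.03 m/s and x of pot2 in the frame of tray_floor between -0.06 and 0.06 m and y of pot2 in the frame of tray_floor between -0.06 and 0.06 m and z of pot2 in the frame of tray_floor between -0.004 and 0.006 m and x of pot3 in the frame of tray_floor between -0.06 and 0.06 m and y of pot3 in the frame of tray_floor between -0.06 and 0.06 m and z of pot3 in the frame of tray_floor between -0.004 and 0.006 m and x of pot4 in the frame of tray_floor between -0.06 and 0.06 m and y of pot4 in the frame of tray_floor between -0.06 and 0.06 m and z of pot4 in the frame of tray_floor between -0.004 and 0.006 m and value of joint lever below 0.12 rad), for 0.2 s.
3. the lever rests in notch 1 (value of joint lever between 0.22 and 0.38 rad), for 0.2 s.
4. the lever rests in notch 2 (value of joint lever between 0.52 and 0.68 rad), for 0.2 s.
At the end, for the whole second after the job is handed in: Every pot stands upright (0.15 rad) at rest on the tray floor, centre within 60 mm of the tray centre each way; the lever is within 0.08 rad of the notch numbered as the pots present; every carton lies at rest in the bin, below its rim (x of pot1 in the frame of tray_floor between -0.06 and 0.06 m and y of pot1 in the frame of tray_floor between -0.06 and 0.06 m and z of pot1 in the frame of tray_floor between -0.004 and 0.006 m and angle between each of pot1, pot2, pot3, pot4's own z axis and vertical below 0.15 rad and linear speed of each of pot1, pot2, pot3, pot4 below 0.03 m/s and x of pot2 in the frame of tray_floor between -0.06 and 0.06 m and y of pot2 in the frame of tray_floor between -0.06 and 0.06 m and z of pot2 in the frame of tray_floor between -0.004 and 0.006 m and x of pot3 in the frame of tray_floor between -0.06 and 0.06 m and y of pot3 in the frame of tray_floor between -0.06 and 0.06 m and z of pot3 in the frame of tray_floor between -0.004 and 0.006 m and x of pot4 in the frame of tray_floor between -0.06 and 0.06 m and y of pot4 in the frame of tray_floor between -0.06 and 0.06 m and z of pot4 in the frame of tray_floor between -0.004 and 0.006 m and x of carton1 in the frame of bin between -0.12 and 0.14 m and y of carton1 in the frame of bin between -0.166 and 0.166 m and z of carton1 in the frame of bin between 0.3 and 0.4 m and linear speed of each of carton1, carton2, carton3 below 0.05 m/s and x of carton2 in the frame of bin between -0.12 and 0.14 m and y of carton2 in the frame of bin between -0.166 and 0.166 m and z of carton2 in the frame of bin between 0.3 and 0.4 m and x of carton3 in the frame of bin between -0.12 and 0.14 m and y of carton3 in the frame of bin between -0.166 and 0.166 m and z of carton3 in the frame of bin between 0.3 and 0.4 m and ((horizontal distance between each of pot1, pot2 and tray_floor above 0.1 m and value of joint lever between 0.52 and 0.68 rad) or (horizontal distance between each of pot1, pot3 and tray_floor above 0.1 m and value of joint lever between 0.52 and 0.68 rad) or (horizontal distance between each of pot1, pot4 and tray_floor above 0.1 m and value of joint lever between 0.52 and 0.68 rad) or (horizontal distance between each of pot2, pot3 and tray_floor above 0.1 m and value of joint lever between 0.52 and 0.68 rad) or (horizontal distance between each of pot2, pot4 and tray_floor above 0.1 m and value of joint lever between 0.52 and 0.68 rad) or (horizontal distance between each of pot3, pot4 and tray_floor above 0.1 m and value of joint lever between 0.52 and 0.68 rad) or (horizontal distance between pot1 and tray_floor above 0.1 m and not (value of joint lever above -0.1 rad and horizontal distance between pot2 and tray_floor above 0.1 m) and not (value of joint lever above -0.1 rad and horizontal distance between pot3 and tray_floor above 0.1 m) and not (value of joint lever above -0.1 rad and horizontal distance between pot4 and tray_floor above 0.1 m) and value of joint lever between 0.82 and 0.98 rad) or (horizontal distance between pot2 and tray_floor above 0.1 m and not (value of joint lever above -0.1 rad and horizontal distance between pot1 and tray_floor above 0.1 m) and not (value of joint lever above -0.1 rad and horizontal distance between pot3 and tray_floor above 0.1 m) and not (value of joint lever above -0.1 rad and horizontal distance between pot4 and tray_floor above 0.1 m) and value of joint lever between 0.82 and 0.98 rad) or (horizontal distance between pot3 and tray_floor above 0.1 m and not (value of joint lever above -0.1 rad and horizontal distance between pot1 and tray_floor above 0.1 m) and not (value of joint lever above -0.1 rad and horizontal distance between pot2 and tray_floor above 0.1 m) and not (value of joint lever above -0.1 rad and horizontal distance between pot4 and tray_floor above 0.1 m) and value of joint lever between 0.82 and 0.98 rad) or (horizontal distance between pot4 and tray_floor above 0.1 m and not (value of joint lever above -0.1 rad and horizontal distance between pot1 and tray_floor above 0.1 m) and not (value of joint lever above -0.1 rad and horizontal distance between pot2 and tray_floor above 0.1 m) and not (value of joint lever above -0.1 rad and horizontal distance between pot3 and tray_floor above 0.1 m) and value of joint lever between 0.82 and 0.98 rad) or (not (value of joint lever above -0.1 rad and horizontal distance between pot1 and tray_floor above 0.1 m) and not (value of joint lever above -0.1 rad and horizontal distance between pot2 and tray_floor above 0.1 m) and not (value of joint lever above -0.1 rad and horizontal distance between pot3 and tray_floor above 0.1 m) and not (value of joint lever above -0.1 rad and horizontal distance between pot4 and tray_floor above 0.1 m) and value of joint lever between 1.12 and 1.28 rad))); the robot touches nothing.
It fails at once if a bystander (stew pot, bowls, measuring cup, mortar) is shifted by more than 30 mm (distance of any of stewpot, bowls, cup, mortar from where it was at the start of the episode above 0.03 m).
It fails at once if a carton is lifted more than 60 mm off the counter (height (world z) of any of carton1, carton2, carton3 above 0.06 m).
It fails at once if a carton falls beside the bin to the floor (height (world z) of any of carton1, carton2, carton3 below -0.3 m).
It fails at once if a pot falls off the counter (height (world z) of any of pot1, pot2, pot3, pot4 below -0.05 m).
Of pot1, pot2, pot3, pot4 only 2 to 4 are there at a start; the rules pass over those that are not, and their reading is None.
Of carton1, carton2, carton3 only 2 to 3 are there at a start; the rules pass over those that are not, and their reading is None.
At some moment in a run one of pot1, pot2, pot3, pot4 may be knocked a few centimetres aside while the robot is not near it.
Once in a run the grip may slacken for a moment while it holds something.
It also fails if it takes over 210 s, if anything falls off the work surface, if the arm or the gripper's body presses on something with over 40 N, if the wrist force passes 120 N, or if a joint passes its speed limit or range.

### The arm

A 7-joint arm with a two-finger parallel gripper is mounted at the origin on the work surface. World frame = base frame: x ahead of the robot, y to its left, z up, the work surface at z = 0. Lengths are in m, angles in rad, forces in N, time in s.
With the tool pointing down it reaches from about 0.4 to 0.875 m from the base axis. Payload 6.5 kg.
Tool frame: the origin (TCP) lies midway between the tips of the shut fingers; the grasp point (between the pads) lies 19 mm behind it; z points along the fingers, y is the direction in which the jaws open and shut (so a half turn about z gives the same grasp; the last joint's range is limited). The gripper opens to 85 mm and grips with 20 to 120 N. Pads are 22 mm wide; open, the fingers measure 114 mm over their backs; the gripper's body (76 mm by 85 mm) begins 54 mm behind the grasp point. The pads swing forward as they close: fully open they stand 13 mm farther back than shut.
Start: joints at [-1.175, 0.536, -0.004, 1.538, 0.003, 1.067, -0.071], TCP at [0.29, 0.582, 0.231] pointing down, gripper open.
Joint ranges: [-2.7, 2.7], [-0.37, 2.16], [-1.27, 1.26], [0.24, 2.4], [-1.31, 4.45], [0.19, 1.91], [-2.76, 2.76]. Speed limits (rad/s): [2.39, 2.39, 3.14, 3.14, 3.14, 3.14, 3.14].

### API

Orientations are given as a unit quaternion [w, x, y, z].
In Python, from rig import bot gives the robot as it stands.
- The arm moves only by the tool arm_command, never from a script. Its argument "steps" is a list of rows, each an object with "gripper": the gripper command: -1 is shut, 1 is fully open, values between are in proportion; "delta_pos": the shift along the tool's x, y, z in m, a list of three; "twist": the turn, a rotation vector about the tool's x, y, z in rad, a list of three. In form: [{"gripper": gripper, "delta_pos": [tx, ty, tz], "twist": [rx, ry, rz]}, ...]. A call has exactly 10 rows; each row is the pose to reach, as a shift and turn from the pose commanded when the call began, along the tool's axes at that moment; what a row does not reach only later rows make up. A row lasts 1/8 s, in which the tool goes at most 62.5 mm and 10.7 degrees, less where a joint would pass 70% of its speed; a pose out of reach is approached as far as the arm can. A call with a gripper value outside its range is refused whole. The fingers move at their own pace and stop on an object; "grip_force" is the grip in N (left out, the last holds). Time passes only in rows, so rows that repeat a pose let the fingers close, or fill a call up. It gives the time, the measured TCP pose, the force and the opening at its end, in the units of the state.
- bot.observe(): the state, without advancing time (a new reading comes with each control period).
- bot.read_camera(name): name is "scene" or "side" or "wrist"; returns a dict with "color" (400x640x3 uint8, red, green, blue), "mtx" (3x3 intrinsics, pixels), "k1" (the pictures are not rectified: a ray, as slopes to the right and down, at radius r is drawn at 1 + k1 r^2 times it, then the intrinsics apply), "rvec" (rotation vector, rad) and "tvec" (3), from world to camera coordinates, as OpenCV has them; the wrist camera has in their place "T_tool_cam" (4x4, takes a point from camera to tool coordinates, whose origin is the TCP and whose axes are the flange's). Camera axes: x right, y down, z forward; pixel columns grow to the right and rows downward; lengths in m; the calibration is good to about 2 mm. A picture is of the moment at which its call begins: read the wrist's pose just before it. There is no depth.
- bot.sign_off(): hands the job in, once; it reports no verdict.
Trained networks look in a picture, given as the dict that the camera call returned (one of the last four; its "shot" number tells which), for a name from the list of things; names that differ only in an ending like _2 or _b are one class to them, and where a whole thing is asked for, a point or a joint stands for the part that bears it (a point fixed in the world has none). Each returns a list of dicts, best first, with "p" (0 to 1); they miss things now and then, are a little off and sometimes report something else, mostly with a low value. They report only what shows in the picture. A call takes as long as a camera call. They do not tell look-alikes from the thing itself.
- bot.recognise(picture, label): "pixel" ([column, row] in pixels, amid what is visible of it).
- bot.masks_of(picture, label): "region" (400x640 bool, what is visible of it) and "pixel" ([column, row] in pixels, amid what is visible of it).
- bot.pinpoint(picture, label): "pixel" ([column, row] in pixels: a listed point, or the origin of a listed thing).
The state is a dict: "t": time; "joints": joint angles; "joint_vel": joint speeds; "joint_torque": joint torques, N m; "tool_pos": TCP position; "orientation": TCP orientation; "wrist_force": force on the tool from outside, world axes, zero at the start; "moment": the same for the moment, N m; "width": opening from 0.0 (shut) to 1.0 (fully open).
Only numpy, scipy, OpenCV 4.12 (cv2) and the standard library are available. Lean on these libraries where they do the work, as an engineer would, in place of code of your own. Each camera call takes 0.05 s, during which the arm holds its last target. There are 200 camera calls.

## Working session

There is one attempt and no reset: what is moved stays moved. The work goes in short steps, Python scripts to look and compute and a tool call to move; the robot and the scene stay as the last step left them, time stands still between calls to the robot, and variables do not carry over. Pictures are saved under pics/ and viewed, about 12 in all and at most 16, crops included, and the job is handed in when it is done.

Besides the shell and the picture viewer there is one more tool, called after ">>>" by a JSON object that holds its "name" and its "arguments", one argument or row to a line. arm_command: Moves the arm, as the interface text tells. Its arguments: {"type":"object","properties":{"steps":{"type":"array","items":{"type":"object","properties":{"gripper":{"type":"number"},"delta_pos":{"type":"array","items":{"type":"number"}},"twist":{"type":"array","items":{"type":"number"}}}}},"grip_force":{"type":"number"}},"required":["steps"]}

```bash
ls; mkdir -p pics; cat > h.py <<'E'
import numpy as np, cv2
from scipy.spatial.transform import Rotation as R
from rig import bot
def pose(s):
    w,x,y,z=s["orientation"]; T=np.eye(4); T[:3,:3]=R.from_quat([x,y,z,w]).as_matrix(); T[:3,3]=s["tool_pos"]; return T
def cam(name):
    s=bot.observe(); c=bot.read_camera(name)
    if name=="wrist": c["W"]=pose(s)@np.array(c["T_tool_cam"])
    else:
        M=np.eye(4); M[:3,:3]=cv2.Rodrigues(np.array(c["rvec"],float))[0]; M[:3,3]=np.ravel(c["tvec"]); c["W"]=np.linalg.inv(M)
    return c
def ray(c,px):
    m=np.array(c["mtx"]); d=np.array([(px[0]-m[0,2])/m[0,0],(px[1]-m[1,2])/m[1,1]]); u=d.copy()
    for _ in range(20): u=d/(1+c["k1"]*(u@u))
    return c["W"][:3,3], c["W"][:3,:3]@np.array([*u,1])
def atz(c,px,z):
    o,d=ray(c,px); return o+d*(z-o[2])/d[2]
def tri(c1,p1,c2,p2):
    o1,d1=ray(c1,p1);o2,d2=ray(c2,p2); s=np.linalg.lstsq(np.c_[d1,-d2],o2-o1,rcond=None)[0]
    a=o1+s[0]*d1;b=o2+s[1]*d2; return (a+b)/2,np.linalg.norm(a-b)
def proj(c,P):
    q=np.linalg.inv(c["W"])@np.array([*P,1]); u=q[:2]/q[2]; u=u*(1+c["k1"]*(u@u)); m=np.array(c["mtx"]); return np.array([m[0,0]*u[0]+m[0,2],m[1,1]*u[1]+m[1,2]])
def save(c,n): cv2.imwrite("pics/"+n,cv2.cvtColor(c["color"],cv2.COLOR_RGB2BGR))
E
python3 - <<'E'
from h import *
np.set_printoptions(precision=3,suppress=True)
a=cam("scene");b=cam("side")
save(a,"a.png");save(b,"b.png")
hz=dict(pot1=0,carton1=0,stewpot=0,bowls=0,cup=0,mortar=0,tray_floor=.014,lever_pivot=.034,lever_tab=.067,warmer=0,bin_mouth=-.065)
for n,z in hz.items():
    for nm,c in(("scene",a),("side",b)):
        for r in bot.pinpoint(c,n):
            if r["p"]>.2: print(n,nm,round(r["p"],2),np.round(r["pixel"]),atz(c,r["pixel"],z))
print(a["W"][:3,3],b["W"][:3,3])
E
```

```text
pics
pot1 scene 0.77 [338. 121.] [ 0.297 -0.252  0.   ]
pot1 scene 0.64 [321. 141.] [ 0.419 -0.186  0.   ]
pot1 scene 0.63 [343. 136.] [ 0.322 -0.167  0.   ]
pot1 scene 0.61 [311. 129.] [ 0.423 -0.266  0.   ]
pot1 scene 0.47 [328. 160.] [ 0.44  -0.084  0.   ]
pot1 side 0.84 [294. 176.] [ 0.426 -0.077 -0.   ]
pot1 side 0.74 [282. 220.] [ 0.294 -0.267  0.   ]
pot1 side 0.72 [271. 202.] [ 0.309 -0.177  0.   ]
pot1 side 0.66 [305. 193.] [ 0.406 -0.179  0.   ]
pot1 side 0.66 [461. 254.] [ 0.558 -0.563  0.   ]
pot1 side 0.57 [330. 203.] [ 0.433 -0.255  0.   ]
pot1 side 0.22 [267. 133.] [0.5   0.265 0.   ]
carton1 scene 0.9 [286. 150.] [ 0.568 -0.21   0.   ]
carton1 scene 0.57 [277. 132.] [ 0.558 -0.316  0.   ]
carton1 side 0.93 [358. 182.] [ 0.56  -0.199  0.   ]
carton1 side 0.86 [385. 201.] [ 0.558 -0.318  0.   ]
carton1 side 0.46 [286. 134.] [0.553 0.227 0.   ]
stewpot scene 0.69 [392. 320.] [0.568 0.574 0.   ]
stewpot side 0.56 [252. 109.] [0.561 0.554 0.   ]
bowls scene 0.66 [293.  90.] [ 0.385 -0.525  0.   ]
bowls side 0.62 [387. 276.] [ 0.381 -0.541  0.   ]
cup scene 0.96 [428. 274.] [0.373 0.503 0.   ]
cup side 0.62 [215. 118.] [ 0.394  0.526 -0.   ]
mortar scene 0.91 [255.  99.] [ 0.564 -0.548  0.   ]
mortar side 0.78 [464. 255.] [ 0.561 -0.57   0.   ]
mortar side 0.55 [388. 277.] [ 0.381 -0.542  0.   ]
tray_floor scene 0.72 [355. 229.] [0.51  0.241 0.014]
tray_floor side 0.56 [270. 129.] [0.512 0.267 0.014]
lever_pivot scene 0.68 [344. 203.] [0.5   0.14  0.034]
lever_pivot side 0.82 [284. 135.] [0.507 0.142 0.034]
lever_tab scene 0.65 [333. 180.] [0.495 0.052 0.067]
warmer scene 0.82 [358. 232.] [0.501 0.252 0.   ]
warmer side 0.8 [269. 131.] [0.515 0.281 0.   ]
bin_mouth scene 0.76 [249. 192.] [ 0.771 -0.136 -0.065]
bin_mouth side 0.82 [399. 181.] [ 0.751 -0.158 -0.065]
[0.943 0.766 1.229] [-0.027 -0.961  0.495]
```

View pics/a.png

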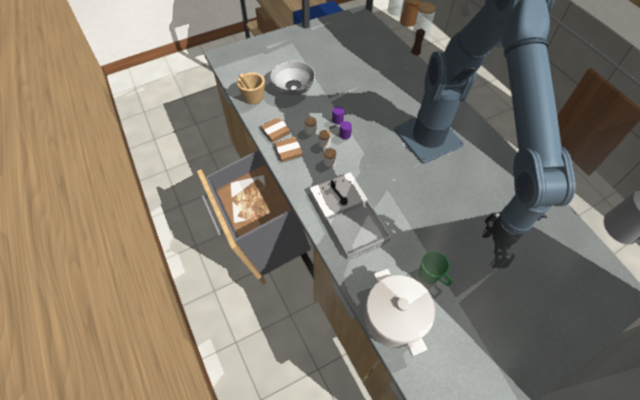

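View pics/b.png

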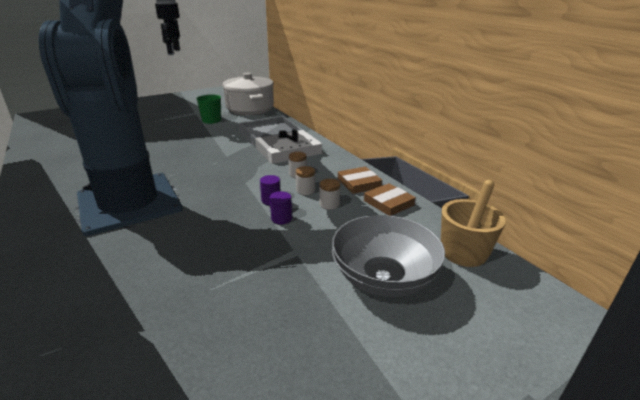

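The scene picture shows three white pots with cork lids at (328,155), (324,136) and (311,122). Two purple look-alikes are at (338,115) and (346,130), and I'll leave those alone. The two cartons are at (275,129) and (289,149), the bin mouth is near (249,192), and the warmer is at (355,229) with its lever tab near (333,180).

```bash
cat >> h.py <<'E'
def go(x,y,z,yaw=None,base=None):
    """yaw: world direction angle of tool x axis, tool pointing down"""
    T=pose(bot.observe()) if base is None else base; d=T[:3,:3].T@(np.array([x,y,z])-T[:3,3]); tw=np.zeros(3)
    if yaw is not None:
        c,s=np.cos(yaw),np.sin(yaw); D=np.array([[c,s,0],[s,-c,0],[0,0,-1]]); tw=R.from_matrix(T[:3,:3].T@D).as_rotvec()
    print("delta",np.round(d,4),"twist",np.round(tw,4))
def st():
    s=bot.observe(); T=pose(s); print("t",round(s["t"],2),"pos",np.round(s["tool_pos"],4),"yawx",round(np.arctan2(T[1,0],T[0,0]),4),"tilt",round(np.arccos(-T[2,2]),4),"F",np.round(s["wrist_force"],1),"w",round(s["width"],3),"j7",round(s["joints"][6],2)); return T
E
python3 - <<'E'
from h import *
T=st(); print(np.round(T,3)); s=bot.observe(); c=bot.read_camera("wrist"); print(np.round(c["T_tool_cam"],3),c["mtx"],c["k1"])
for yaw in(0,np.pi/2,-np.pi/2,np.pi): print(yaw); go(.5,.12,.30,yaw)
E
```

```text
t 1.2 pos [0.2896 0.5819 0.2313] yawx 2.6798 tilt 0.0 F [ 0.5 -0.2  0.3] w 1.001 j7 -0.07
[[-0.895  0.446  0.     0.29 ]
 [ 0.446  0.895 -0.     0.582]
 [-0.    -0.    -1.     0.231]
 [ 0.     0.     0.     1.   ]]
[[-0.001 -0.95  -0.313  0.081]
 [ 1.    -0.001 -0.001 -0.   ]
 [ 0.001 -0.313  0.95  -0.142]
 [ 0.     0.     0.     1.   ]] [[314.51751707   0.         321.52813049]
 [  0.         314.51751707 198.80009373]
 [  0.           0.           1.        ]] -0.03512008438722928
0
delta [-0.3941 -0.3198 -0.0687] twist [ 1.0000e-04 -0.0000e+00  2.6799e+00]
1.5707963267948966
delta [-0.3941 -0.3198 -0.0687] twist [0.     0.     1.1091]
-1.5707963267948966
delta [-0.3941 -0.3198 -0.0687] twist [-0.      0.     -2.0325]
3.141592653589793
delta [-0.3941 -0.3198 -0.0687] twist [ 0.      0.     -0.4617]
```

```bash
python3 - <<'E'
from h import *
go(.50,.20,.25,np.pi/2)
E
```

```text
delta [-0.3585 -0.2482 -0.0187] twist [0.     0.     1.1091]
```

>>> {"name": "arm_command", "arguments": {
  "steps": [
    {"delta_pos": [-0.3585,-0.2482,-0.0187],"twist": [0,0,1.1091],"gripper": -1},
    {"delta_pos": [-0.3585,-0.2482,-0.0187],"twist": [0,0,1.1091],"gripper": -1},
    {"delta_pos": [-0.3585,-0.2482,-0.0187],"twist": [0,0,1.1091],"gripper": -1},
    {"delta_pos": [-0.3585,-0.2482,-0.0187],"twist": [0,0,1.1091],"gripper": -1},
    {"delta_pos": [-0.3585,-0.2482,-0.0187],"twist": [0,0,1.1091],"gripper": -1},
    {"delta_pos": [-0.3585,-0.2482,-0.0187],"twist": [0,0,1.1091],"gripper": -1},
    {"delta_pos": [-0.3585,-0.2482,-0.0187],"twist": [0,0,1.1091],"gripper": -1},
    {"delta_pos": [-0.3585,-0.2482,-0.0187],"twist": [0,0,1.1091],"gripper": -1},
    {"delta_pos": [-0.3585,-0.2482,-0.0187],"twist": [0,0,1.1091],"gripper": -1},
    {"delta_pos": [-0.3585,-0.2482,-0.0187],"twist": [0,0,1.1091],"gripper": -1}
  ]
}}

```text
t: 2.5
tool_pos: [0.4992, 0.2016, 0.2498]
orientation: [-0.0, 0.706, 0.708, -0.0]
wrist_force: [0.2, 0.0, 0.1]
width: 0.004
```

```bash
python3 - <<'E'
from h import *
np.set_printoptions(precision=3,suppress=True)
st(); c=cam("wrist"); save(c,"c.png")
for n,z in dict(tray_floor=.014,lever_pivot=.034,lever_tab=.067,warmer=0).items():
    for r in bot.pinpoint(c,n): print(n,round(r["p"],2),np.round(r["pixel"]),atz(c,r["pixel"],z))
E
```

```text
t 2.5 pos [0.499 0.202 0.25 ] yawx 1.5735 tilt 0.0007 F [0.2 0.  0.1] w 0.004 j7 -0.34
lever_pivot 0.8 [317. 218.] [0.493 0.138 0.034]
warmer 0.91 [324. 131.] [0.502 0.24  0.   ]
```

View pics/c.png

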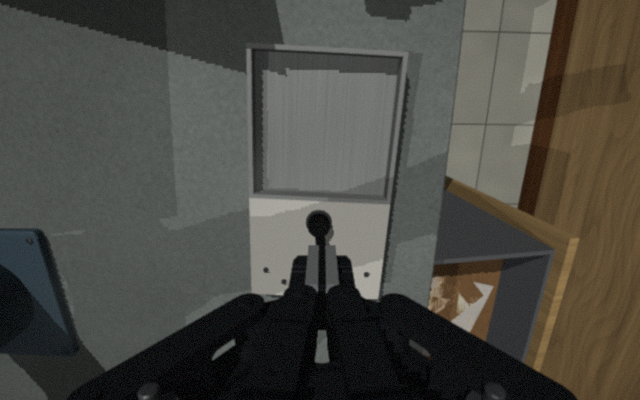

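The wrist view shows the tray with wall-top corners at (247,47), (408,52), (391,203) and (249,197). The lever pivot is at (319,222) and studs show at (266,269), (283,282) and (366,274). The gripper hides the lever tab, so I'll step back to -y for one more look.

>>> {"name": "arm_command", "arguments": {
  "steps": [
    {"delta_pos": [-0.11,0.0,0],"gripper": -1,"twist": [0,0,0]},
    {"delta_pos": [-0.11,0.0,0],"gripper": -1,"twist": [0,0,0]},
    {"delta_pos": [-0.11,0.0,0],"gripper": -1,"twist": [0,0,0]},
    {"delta_pos": [-0.11,0.0,0],"gripper": -1,"twist": [0,0,0]},
    {"delta_pos": [-0.11,0.0,0],"gripper": -1,"twist": [0,0,0]},
    {"delta_pos": [-0.11,0.0,0],"gripper": -1,"twist": [0,0,0]},
    {"delta_pos": [-0.11,0.0,0],"gripper": -1,"twist": [0,0,0]},
    {"delta_pos": [-0.11,0.0,0],"gripper": -1,"twist": [0,0,0]},
    {"delta_pos": [-0.11,0.0,0],"gripper": -1,"twist": [0,0,0]},
    {"delta_pos": [-0.11,0.0,0],"gripper": -1,"twist": [0,0,0]}
  ]
}}

```text
t: 4.0
tool_pos: [0.5, 0.09, 0.25]
orientation: [0.0, 0.707, 0.707, 0.0]
wrist_force: [0.9, 0.2, -0.7]
width: -0.004
```

```bash
python3 - <<'E'
from h import *
np.set_printoptions(precision=3,suppress=True)
st(); c=cam("wrist"); save(c,"d.png")
for n,z in dict(tray_floor=.014,lever_pivot=.034,lever_tab=.067,warmer=0).items():
    for r in bot.pinpoint(c,n): print(n,round(r["p"],2),np.round(r["pixel"]),atz(c,r["pixel"],z))
E
```

```text
t 4.0 pos [0.5  0.09 0.25] yawx 1.5707 tilt 0.0 F [ 0.9  0.2 -0.7] w -0.004 j7 -0.14
tray_floor 0.62 [324.  22.] [0.502 0.246 0.014]
lever_pivot 0.96 [313. 126.] [0.49  0.138 0.034]
lever_tab 0.95 [323. 195.] [0.501 0.067 0.067]
warmer 0.91 [323.  27.] [0.501 0.243 0.   ]
```

View pics/d.png

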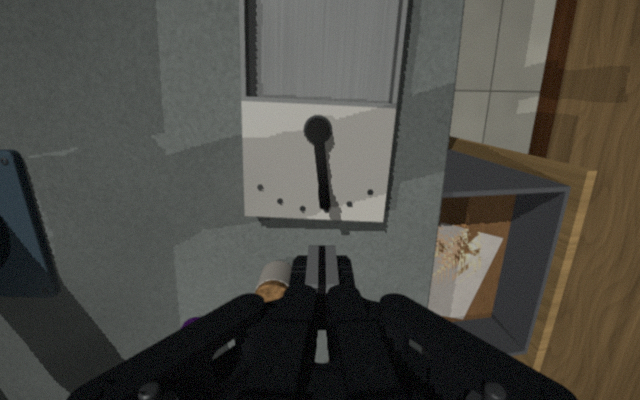

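The lever's pivot is at (318,127) and its tab at (323,195). Five studs show, and the lever hides the fourth, so it stands at notch 3.

```bash
python3 - <<'E'
from h import *
np.set_printoptions(precision=3,suppress=True)
c=cam("wrist")
P=np.array([atz(c,p,.034) for p in [(261,187),(280,201),(303,209),(349,204),(370,192)]])
k=np.array([0,1,2,4,5])
from scipy.optimize import least_squares
f=lambda v:(np.c_[v[0]+v[3]*np.cos(v[2]-2.321+.3*k),v[1]+v[3]*np.sin(v[2]-2.321+.3*k)]-P[:,:2]).ravel()
r=least_squares(f,[.49,.138,0,.07]);print(r.x,np.abs(r.fun).max()); pv=r.x[:2];yw=r.x[2]
print("pivot px",atz(c,(318,127),.045))
for p in [(243,100),(396,106),(245,215),(384,222)]: print(atz(c,p,.034))
t=np.array([pv[0]-.112*np.sin(yw),pv[1]+.112*np.cos(yw)]);print("tray",t)
tab=atz(c,(324,205),.077);print(tab, atz(c,(323,195),.067))
for n in range(6): print(n,pv+.07*np.array([np.cos(yw-2.321+.3*n),np.sin(yw-2.321+.3*n)]))
E
```

```text
[ 0.496  0.133 -0.048  0.095] 0.0005718681127280245
pivot px [0.496 0.137 0.045]
[0.414 0.165 0.034]
[0.581 0.159 0.034]
[0.406 0.031 0.034]
[0.576 0.022 0.034]
tray [0.501 0.245]
[0.502 0.059 0.077] [0.501 0.067 0.067]
0 [0.445 0.084]
1 [0.462 0.071]
2 [0.482 0.064]
3 [0.503 0.063]
4 [0.523 0.068]
5 [0.541 0.079]
```

Lever geometry: the pivot is at about (0.496, 0.134), the warmer's yaw is about -0.045, and the tray centre is at about (0.500, 0.246). Next I push the lever to off with the shut fingers.

>>> {"name": "arm_command", "arguments": {
  "steps": [
    {"delta_pos": [-0.038,0.045,0.05],"gripper": -1,"twist": [0,0,0]},
    {"delta_pos": [-0.038,0.045,0.1],"gripper": -1,"twist": [0,0,0]},
    {"delta_pos": [-0.038,0.045,0.15],"gripper": -1,"twist": [0,0,0]},
    {"delta_pos": [-0.038,0.045,0.18],"gripper": -1,"twist": [0,0,0]},
    {"delta_pos": [-0.038,0.045,0.198],"gripper": -1,"twist": [0,0,0]},
    {"delta_pos": [-0.038,0.045,0.198],"gripper": -1,"twist": [0,0,0]},
    {"delta_pos": [-0.038,0.0336,0.198],"gripper": -1,"twist": [0,0,0]},
    {"delta_pos": [-0.038,0.0236,0.198],"gripper": -1,"twist": [0,0,0]},
    {"delta_pos": [-0.038,0.0136,0.198],"gripper": -1,"twist": [0,0,0]},
    {"delta_pos": [-0.038,0.0025,0.198],"gripper": -1,"twist": [0,0,0]}
  ]
}}

```text
t: 5.55
tool_pos: [0.5039, 0.0514, 0.0533]
orientation: [0.002, 0.707, 0.707, 0.002]
wrist_force: [0.5, -0.3, 1.3]
width: -0.001
```

>>> {"name": "arm_command", "arguments": {
  "steps": [
    {"delta_pos": [0.0025,-0.01,0],"gripper": -1,"twist": [0,0,0]},
    {"delta_pos": [0.005,-0.0205,0],"gripper": -1,"twist": [0,0,0]},
    {"delta_pos": [0.009,-0.028,0],"gripper": -1,"twist": [0,0,0]},
    {"delta_pos": [0.013,-0.034,0],"gripper": -1,"twist": [0,0,0]},
    {"delta_pos": [0.0155,-0.037,0],"gripper": -1,"twist": [0,0,0]},
    {"delta_pos": [0.0155,-0.037,0],"gripper": -1,"twist": [0,0,0]},
    {"delta_pos": [0.0,-0.0205,0],"gripper": -1,"twist": [0,0,0]},
    {"delta_pos": [0.0,-0.0205,-0.05],"gripper": -1,"twist": [0,0,0]},
    {"delta_pos": [0.0,0.0,-0.1],"gripper": -1,"twist": [0,0,0]},
    {"delta_pos": [0.038,0.0,-0.15],"gripper": -1,"twist": [0,0,0]}
  ]
}}

```text
t: 6.8
tool_pos: [0.5036, 0.0879, 0.2037]
orientation: [0.001, 0.709, 0.705, 0.0]
wrist_force: [1.4, 0.9, 0.1]
width: 0.001
```

```bash
python3 - <<'E'
from h import *
np.set_printoptions(precision=3,suppress=True)
st(); c=cam("wrist"); save(c,"e.png")
pv=np.array([.496,.134])
for n in ["lever_pivot","lever_tab"]:
    for r in bot.pinpoint(c,n): 
        q=atz(c,r["pixel"],.067 if "tab" in n else .034);print(n,round(r["p"],2),q, np.arctan2(*(q[:2]-pv)[::-1])+2.321+.045)
a=cam("scene");b=cam("side")
A=bot.recognise(a,"pot1");B=bot.recognise(b,"pot1")
for r in A: print("s",round(r["p"],2),np.round(r["pixel"]))
for r in B: print("b",round(r["p"],2),np.round(r["pixel"]))
for p in A:
  for q in B:
    X,e=tri(a,p["pixel"],b,q["pixel"])
    if e<.012 and 0<X[2]<.08: print(np.round(p["pixel"]),np.round(q["pixel"]),X,e)
E
```

```text
t 6.8 pos [0.504 0.088 0.204] yawx 1.5656 tilt 0.0015 F [1.4 0.9 0.1] w 0.001 j7 -0.09
lever_pivot 0.93 [0.494 0.135 0.034] 5.065424164285291
lever_pivot 0.4 [0.501 0.24  0.034] 3.8921055268052647
lever_tab 0.75 [0.446 0.082 0.067] 0.030369545021992364
lever_tab 0.58 [0.501 0.229 0.067] 3.8842122106164747
s 0.67 [319. 139.]
s 0.53 [311. 122.]
b 0.82 [293. 160.]
b 0.73 [270. 190.]
b 0.7 [332. 194.]
b 0.69 [282. 209.]
b 0.59 [305. 179.]
[311. 122.] [332. 194.] [ 0.422 -0.274  0.037] 0.005561512723142316
```

The lever now reads about 0.03, so it's off. Next I look at the pots from two places.

>>> {"name": "arm_command", "arguments": {
  "steps": [
    {"delta_pos": [-0.308,-0.05,-0.046],"gripper": -1,"twist": [0,0,0.005]},
    {"delta_pos": [-0.308,-0.05,-0.046],"gripper": -1,"twist": [0,0,0.005]},
    {"delta_pos": [-0.308,-0.05,-0.046],"gripper": -1,"twist": [0,0,0.005]},
    {"delta_pos": [-0.308,-0.05,-0.046],"gripper": -1,"twist": [0,0,0.005]},
    {"delta_pos": [-0.308,-0.05,-0.046],"gripper": -1,"twist": [0,0,0.005]},
    {"delta_pos": [-0.308,-0.05,-0.046],"gripper": -1,"twist": [0,0,0.005]},
    {"delta_pos": [-0.308,-0.05,-0.046],"gripper": -1,"twist": [0,0,0.005]},
    {"delta_pos": [-0.308,-0.05,-0.046],"gripper": -1,"twist": [0,0,0.005]},
    {"delta_pos": [-0.308,-0.05,-0.046],"gripper": -1,"twist": [0,0,0.005]},
    {"delta_pos": [-0.308,-0.05,-0.046],"gripper": -1,"twist": [0,0,0.005]}
  ]
}}

```text
t: 8.4
tool_pos: [0.4527, -0.2174, 0.2476]
orientation: [-0.0, 0.708, 0.706, -0.0]
wrist_force: [0.4, -0.3, -1.0]
width: -0.002
```

```bash
cat > look.py <<'E'
from h import *
import sys,pickle
np.set_printoptions(precision=3,suppress=True)
n=sys.argv[1]; st(); c=cam("wrist"); save(c,n+".png")
D=[]
for l in sys.argv[2:]:
    for r,m in ((r,"pin") for r in bot.pinpoint(c,l)):
        if r["p"]>.25: print(l,m,round(r["p"],2),np.round(r["pixel"]),atz(c,r["pixel"],0)[:2])
    for r in bot.masks_of(c,l):
        if r["p"]<.3: continue
        col=c["color"][r["region"]].mean(0); ys,xs=np.nonzero(r["region"]); D.append((l,r["pixel"]))
        print(l,"mask",round(r["p"],2),np.round(r["pixel"]),"rgb",np.round(col),"box",xs.min(),xs.max(),ys.min(),ys.max())
pickle.dump({k:c[k] for k in("W","mtx","k1")},open("pics/"+n+".pkl","wb"))
E
python3 look.py f pot1 carton1
```

```text
t 8.4 pos [ 0.453 -0.217  0.248] yawx 1.5672 tilt 0.0002 F [ 0.4 -0.3 -1. ] w -0.002 j7 0.55
pot1 pin 0.87 [287. 122.] [ 0.41  -0.167]
pot1 pin 0.83 [303. 195.] [ 0.427 -0.261]
pot1 pin 0.69 [205. 124.] [ 0.31 -0.17]
pot1 pin 0.69 [203. 193.] [ 0.297 -0.258]
pot1 pin 0.6 [308.  38.] [ 0.438 -0.076]
pot1 mask 0.87 [192. 127.] rgb [71. 35. 91.] box 163 224 104 153
pot1 mask 0.86 [284. 124.] rgb [126.  99.  68.] box 257 306 102 149
pot1 mask 0.83 [307.  28.] rgb [119.  92.  63.] box 282 331 0 59
pot1 mask 0.77 [190. 200.] rgb [71. 44. 89.] box 162 219 177 229
pot1 mask 0.57 [298. 204.] rgb [123. 100.  74.] box 278 321 176 229
carton1 pin 0.9 [398. 238.] [ 0.556 -0.322]
carton1 pin 0.65 [406. 152.] [ 0.558 -0.205]
carton1 mask 0.9 [409. 154.] rgb [140. 118.  96.] box 366 456 109 193
carton1 mask 0.57 [403. 242.] rgb [136. 115.  92.] box 367 438 207 281
```

View pics/f.png

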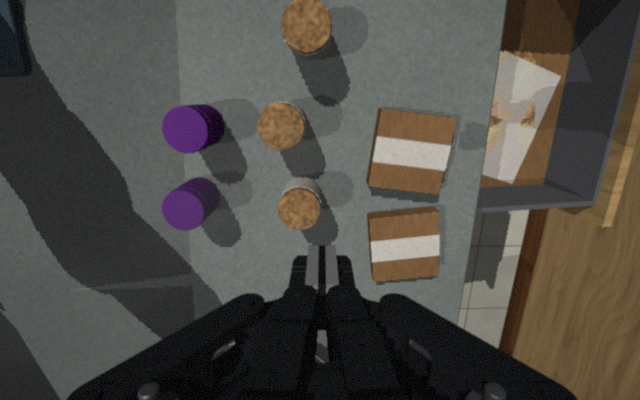

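The cork-lidded white pots have their lids at (307,26), (281,126) and (299,209). The purple look-alikes at (187,128) and (185,207) don't fit the "white, cork lid" description, so I'll leave them. The cartons are at (411,152) and (404,245). This view is already close enough to tell them apart.

```bash
python3 - <<'E'
from h import *
import pickle
c=pickle.load(open("pics/f.pkl","rb"))
for n,p in dict(A=(307,26),B=(281,126),C=(299,209)).items(): print(n,np.round(atz(c,p,.062),4))
for n,ps in dict(c1=[(379,108),(455,117),(441,193),(368,186)],c2=[(369,211),(438,207),(439,277),(374,282)]).items():
    q=[atz(c,p,.024)[:2] for p in ps]; print(n,np.round(q,3).tolist(),np.mean(q,0))
for p in [(595,205),(480,208)]: print("binrim",atz(c,p,-.06))
go(.438,-.076,.20,np.pi/2)
E
```

```text
A [ 0.4391 -0.075   0.062 ]
B [ 0.411  -0.1671  0.062 ]
C [ 0.427  -0.2573  0.062 ]
c1 [[0.517, -0.151], [0.604, -0.161], [0.598, -0.251], [0.508, -0.242]] [ 0.55671353 -0.20134308]
c2 [[0.511, -0.274], [0.596, -0.269], [0.609, -0.369], [0.522, -0.376]] [ 0.55954647 -0.32234019]
binrim [ 0.87776739 -0.29784033 -0.06      ]
binrim [ 0.69463428 -0.30172713 -0.06      ]
delta [ 0.142  -0.0152  0.0478] twist [ 0.0001 -0.     -0.0049]
```

>>> {"name": "arm_command", "arguments": {
  "steps": [
    {"delta_pos": [0.082,-0.014,0.085],"gripper": 0.65,"twist": [0,0,-0.005]},
    {"delta_pos": [0.082,-0.014,0.085],"gripper": 0.65,"twist": [0,0,-0.005]},
    {"delta_pos": [0.082,-0.014,0.085],"gripper": 0.65,"twist": [0,0,-0.005]},
    {"delta_pos": [0.082,-0.014,0.085],"gripper": 0.65,"twist": [0,0,-0.005]},
    {"delta_pos": [0.082,-0.014,0.085],"gripper": 0.65,"twist": [0,0,-0.005]},
    {"delta_pos": [0.082,-0.014,0.085],"gripper": 0.65,"twist": [0,0,-0.005]},
    {"delta_pos": [0.082,-0.014,0.085],"gripper": 0.65,"twist": [0,0,-0.005]},
    {"delta_pos": [0.082,-0.014,0.085],"gripper": 0.65,"twist": [0,0,-0.005]},
    {"delta_pos": [0.082,-0.014,0.085],"gripper": 0.65,"twist": [0,0,-0.005]},
    {"delta_pos": [0.082,-0.014,0.085],"gripper": 0.65,"twist": [0,0,-0.005]}
  ]
}}

```text
t: 9.9
tool_pos: [0.4389, -0.1361, 0.1628]
orientation: [0.0, 0.707, 0.707, -0.0]
wrist_force: [0.5, -0.3, -0.5]
width: 0.822
```

```bash
python3 look.py g pot1; cat > lid.py <<'E'
# lid centres by cork colour (hsv) -> ellipse centre
from h import *
def lids(c):
    hsv=cv2.cvtColor(c["color"],cv2.COLOR_RGB2HSV); m=cv2.inRange(hsv,(8,90,60),(22,255,255)); m=cv2.morphologyEx(m,cv2.MORPH_CLOSE,np.ones((7,7))); m=cv2.morphologyEx(m,cv2.MORPH_OPEN,np.ones((5,5)))
    out=[]
    for k in cv2.findContours(m,cv2.RETR_EXTERNAL,cv2.CHAIN_APPROX_NONE)[0]:
        if cv2.contourArea(k)<300: continue
        (x,y),r=cv2.minEnclosingCircle(k); out.append((x,y,r,cv2.contourArea(k)/(np.pi*r*r)))
    return out
E
python3 - <<'E'
from lid import *
import pickle
c=pickle.load(open("pics/g.pkl","rb")); c["color"]=cv2.cvtColor(cv2.imread("pics/g.png"),cv2.COLOR_BGR2RGB)
f=pickle.load(open("pics/f.pkl","rb"))
for x,y,r,s in lids(c):
    print(round(x),round(y),round(r),round(s,2),np.round(atz(c,(x,y),.062),4))
    for n,p in dict(A=(307,26),B=(281,126),C=(299,209)).items():
        X,e=tri(c,(x,y),f,p)
        if e<.008: print("   ",n,np.round(X,4),round(e,4))
E
```

```text
t 9.9 pos [ 0.439 -0.136  0.163] yawx 1.5708 tilt 0.0001 F [ 0.5 -0.3 -0.5] w 0.822 j7 0.45
pot1 pin 0.96 [296. 210.] [ 0.412 -0.169]
pot1 pin 0.85 [309. 287.] [ 0.425 -0.261]
pot1 pin 0.72 [320. 115.] [ 0.437 -0.074]
pot1 pin 0.67 [197. 286.] [ 0.297 -0.26 ]
pot1 mask 0.97 [180. 287.] rgb [56. 30. 73.] box 151 208 268 315
pot1 mask 0.8 [321. 118.] rgb [122.  95.  64.] box 289 352 86 150
pot1 mask 0.72 [183. 226.] rgb [67. 43. 84.] box 145 220 189 260
pot1 mask 0.71 [309. 306.] rgb [104.  88.  69.] box 285 334 268 340
pot1 mask 0.63 [290. 224.] rgb [116.  95.  71.] box 260 318 187 257
396 322 19 0.47 [ 0.5083 -0.2578  0.062 ]
309 319 25 0.88 [ 0.4266 -0.2541  0.062 ]
    B [ 0.4295 -0.1557  0.1833] 0.0062
    C [ 0.4263 -0.26    0.0548] 0.0001
602 334 75 0.53 [ 0.7159 -0.2767  0.062 ]
452 274 24 0.49 [ 0.5542 -0.207   0.062 ]
288 232 28 0.91 [ 0.4106 -0.1652  0.062 ]
    B [ 0.4101 -0.1676  0.0567] 0.0003
444 222 50 0.4 [ 0.5409 -0.1563  0.062 ]
574 175 76 0.15 [ 0.6428 -0.1161  0.062 ]
321 118 32 0.94 [ 0.4384 -0.0728  0.062 ]
    A [ 0.4386 -0.0734  0.053 ] 0.0004
578 65 32 0.56 [ 0.6267 -0.0332  0.062 ]
```

>>> {"name": "arm_command", "arguments": {
  "steps": [
    {"delta_pos": [0.062,0,0.05],"gripper": 0.65,"twist": [0,0,0]},
    {"delta_pos": [0.062,0,0.05],"gripper": 0.65,"twist": [0,0,0]},
    {"delta_pos": [0.062,0,0.09],"gripper": 0.65,"twist": [0,0,0]},
    {"delta_pos": [0.062,0,0.115],"gripper": 0.65,"twist": [0,0,0]},
    {"delta_pos": [0.062,0,0.133],"gripper": 0.65,"twist": [0,0,0]},
    {"delta_pos": [0.062,0,0.133],"gripper": 0.65,"twist": [0,0,0]},
    {"delta_pos": [0.062,0,0.133],"gripper": -1,"twist": [0,0,0]},
    {"delta_pos": [0.062,0,0.133],"gripper": -1,"twist": [0,0,0]},
    {"delta_pos": [0.062,0,0.133],"gripper": -1,"twist": [0,0,0]},
    {"delta_pos": [0.062,0,0.133],"gripper": -1,"twist": [0,0,0]}
  ],
  "grip_force": 60
}}

```text
t: 11.3
tool_pos: [0.4393, -0.0744, 0.0308]
orientation: [0.001, 0.707, 0.707, 0.0]
wrist_force: [-2.0, -0.4, 6.0]
width: 0.565
```

>>> {"name": "arm_command", "arguments": {
  "steps": [
    {"delta_pos": [0,0,-0.02],"gripper": -1,"twist": [0,0,0]},
    {"delta_pos": [0,0,-0.07],"gripper": -1,"twist": [0,0,0]},
    {"delta_pos": [0,0,-0.12],"gripper": -1,"twist": [0,0,0]},
    {"delta_pos": [0.05,0.01,-0.15],"gripper": -1,"twist": [0,0,0]},
    {"delta_pos": [0.11,0.0335,-0.15],"gripper": -1,"twist": [0,0,0]},
    {"delta_pos": [0.17,0.0335,-0.15],"gripper": -1,"twist": [0,0,0]},
    {"delta_pos": [0.23,0.0335,-0.15],"gripper": -1,"twist": [0,0,0]},
    {"delta_pos": [0.29,0.0335,-0.15],"gripper": -1,"twist": [0,0,0]},
    {"delta_pos": [0.335,0.0335,-0.15],"gripper": -1,"twist": [0,0,0]},
    {"delta_pos": [0.363,0.0335,-0.15],"gripper": -1,"twist": [0,0,0]}
  ]
}}

```text
t: 12.55
tool_pos: [0.4715, 0.2918, 0.1801]
orientation: [-0.0, 0.706, 0.708, 0.0]
wrist_force: [0.5, 0.1, -2.7]
width: 0.572
```

```bash
python3 - <<'E'
from lid import *
st(); c=cam("wrist"); save(c,"h.png")
for x,y,r,s in lids(c): print(round(x),round(y),round(r),round(s,2))
for l in ["pot1"]:
  for r in bot.pinpoint(c,l): print(round(r["p"],2),np.round(r["pixel"]))
E
```

```text
t 12.55 pos [0.4715 0.2918 0.1801] yawx 1.574 tilt 0.0008 F [ 0.5  0.1 -2.7] w 0.572 j7 -0.41
322 286 57 0.89
611 200 201 0.24
0.57 [320. 234.]
```

>>> {"name": "arm_command", "arguments": {
  "steps": [
    {"delta_pos": [0,0,0.05],"gripper": -1,"twist": [0,0,0]},
    {"delta_pos": [0,0,0.09],"gripper": -1,"twist": [0,0,0]},
    {"delta_pos": [0,0,0.12],"gripper": -1,"twist": [0,0,0]},
    {"delta_pos": [0,0,0.13],"gripper": -1,"twist": [0,0,0]},
    {"delta_pos": [0,0,0.135],"gripper": -1,"twist": [0,0,0]},
    {"delta_pos": [0,0,0.135],"gripper": -1,"twist": [0,0,0]},
    {"delta_pos": [0,0,0.135],"gripper": 0.5,"twist": [0,0,0]},
    {"delta_pos": [0,0,0.135],"gripper": 0.5,"twist": [0,0,0]},
    {"delta_pos": [0,0,0.135],"gripper": 0.5,"twist": [0,0,0]},
    {"delta_pos": [0,0,0.135],"gripper": 0.5,"twist": [0,0,0]}
  ]
}}

```text
t: 13.9
tool_pos: [0.4725, 0.289, 0.045]
orientation: [0.0, 0.707, 0.707, 0.0]
wrist_force: [0.4, -0.2, -0.3]
width: 0.75
```

```bash
python3 - <<'E'
from h import *
st(); a=cam("scene");b=cam("side")
for c in(a,b):
  for r in bot.pinpoint(c,"pot1"):
    if r["p"]>.3: print(np.round(r["pixel"]),np.round(atz(c,r["pixel"],0)[:2],3))
E
```

```text
t 13.9 pos [0.4725 0.289  0.045 ] yawx 1.5708 tilt 0.0004 F [ 0.4 -0.2 -0.3] w 0.75 j7 -0.32
[320. 142.] [ 0.424 -0.182]
[338. 118.] [ 0.289 -0.269]
[309. 129.] [ 0.429 -0.27 ]
[369. 234.] [0.471 0.276]
[342. 134.] [ 0.322 -0.18 ]
[332. 204.] [ 0.435 -0.26 ]
[306. 193.] [ 0.407 -0.179]
[283. 224.] [ 0.29  -0.281]
[256. 128.] [0.486 0.337]
[273. 201.] [ 0.315 -0.178]
```

>>> {"name": "arm_command", "arguments": {
  "steps": [
    {"delta_pos": [0,0,-0.05],"gripper": 0.5,"twist": [0,0,0]},
    {"delta_pos": [0,0,-0.1],"gripper": 0.5,"twist": [0,0,0]},
    {"delta_pos": [-0.05,-0.01,-0.135],"gripper": 0.65,"twist": [0,0,0]},
    {"delta_pos": [-0.11,-0.02,-0.135],"gripper": 0.65,"twist": [0,0,0]},
    {"delta_pos": [-0.17,-0.03,-0.135],"gripper": 0.65,"twist": [0,0,0]},
    {"delta_pos": [-0.23,-0.04,-0.135],"gripper": 0.65,"twist": [0,0,0]},
    {"delta_pos": [-0.29,-0.05,-0.135],"gripper": 0.65,"twist": [0,0,0]},
    {"delta_pos": [-0.35,-0.062,-0.135],"gripper": 0.65,"twist": [0,0,0]},
    {"delta_pos": [-0.41,-0.062,-0.135],"gripper": 0.65,"twist": [0,0,0]},
    {"delta_pos": [-0.47,-0.062,-0.135],"gripper": 0.65,"twist": [0,0,0]}
  ]
}}

```text
t: 15.35
tool_pos: [0.4102, -0.1828, 0.18]
orientation: [0.0, 0.707, 0.707, 0.0]
wrist_force: [1.2, 0.2, -1.1]
width: 0.829
```

```bash
cat > lk.py <<'E'
from lid import *
import sys
st(); c=cam("wrist"); save(c,sys.argv[1]+".png")
z=float(sys.argv[2])
for x,y,r,s in lids(c):
    if s>.7: print("lid",round(x),round(y),round(r),np.round(atz(c,(x,y),z),4))
for r in bot.pinpoint(c,"pot1"): print(round(r["p"],2),np.round(r["pixel"]),np.round(atz(c,r["pixel"],z-.06)[:2],3))
E
python3 lk.py i .06
```

```text
t 15.35 pos [ 0.4102 -0.1828  0.18  ] yawx 1.5712 tilt 0.0011 F [ 1.2  0.2 -1.1] w 0.829 j7 0.58
lid 339 267 25 [ 0.4264 -0.2571  0.06  ]
lid 322 174 28 [ 0.4102 -0.1667  0.06  ]
0.92 [335. 241.] [ 0.425 -0.26 ]
0.82 [227. 166.] [ 0.311 -0.173]
0.71 [325. 158.] [ 0.414 -0.165]
0.69 [223. 238.] [ 0.298 -0.256]
```

>>> {"name": "arm_command", "arguments": {
  "steps": [
    {"delta_pos": [0.014,0,0.05],"gripper": 0.65,"twist": [0,0,0]},
    {"delta_pos": [0.014,0,0.09],"gripper": 0.65,"twist": [0,0,0]},
    {"delta_pos": [0.014,0,0.12],"gripper": 0.65,"twist": [0,0,0]},
    {"delta_pos": [0.014,0,0.14],"gripper": 0.65,"twist": [0,0,0]},
    {"delta_pos": [0.014,0,0.15],"gripper": 0.65,"twist": [0,0,0]},
    {"delta_pos": [0.014,0,0.15],"gripper": 0.65,"twist": [0,0,0]},
    {"delta_pos": [0.014,0,0.15],"gripper": -1,"twist": [0,0,0]},
    {"delta_pos": [0.014,0,0.15],"gripper": -1,"twist": [0,0,0]},
    {"delta_pos": [0.014,0,0.15],"gripper": -1,"twist": [0,0,0]},
    {"delta_pos": [0.014,0,0.15],"gripper": -1,"twist": [0,0,0]}
  ]
}}

```text
t: 16.7
tool_pos: [0.4109, -0.1672, 0.0308]
orientation: [0.001, 0.707, 0.707, 0.001]
wrist_force: [-1.0, 0.6, 6.8]
width: 0.566
```

>>> {"name": "arm_command", "arguments": {
  "steps": [
    {"delta_pos": [0,0,-0.02],"gripper": -1,"twist": [0,0,0]},
    {"delta_pos": [0,0,-0.07],"gripper": -1,"twist": [0,0,0]},
    {"delta_pos": [0,0,-0.12],"gripper": -1,"twist": [0,0,0]},
    {"delta_pos": [0.05,0.01,-0.15],"gripper": -1,"twist": [0,0,0]},
    {"delta_pos": [0.11,0.0335,-0.15],"gripper": -1,"twist": [0,0,0]},
    {"delta_pos": [0.17,0.0575,-0.15],"gripper": -1,"twist": [0,0,0]},
    {"delta_pos": [0.23,0.0575,-0.15],"gripper": -1,"twist": [0,0,0]},
    {"delta_pos": [0.29,0.0575,-0.15],"gripper": -1,"twist": [0,0,0]},
    {"delta_pos": [0.345,0.0575,-0.15],"gripper": -1,"twist": [0,0,0]},
    {"delta_pos": [0.372,0.0575,-0.15],"gripper": -1,"twist": [0,0,0]}
  ]
}}

```text
t: 17.95
tool_pos: [0.4671, 0.2087, 0.1802]
orientation: [-0.0, 0.706, 0.709, 0.001]
wrist_force: [-0.4, -1.0, -1.8]
width: 0.566
```

```bash
python3 lk.py j .074
```

```text
t 17.95 pos [0.4671 0.2087 0.1802] yawx 1.5752 tilt 0.0015 F [-0.4 -1.  -1.8] w 0.566 j7 -0.24
lid 322 288 57 [0.4678 0.1207 0.074 ]
lid 330 93 33 [0.4726 0.2907 0.074 ]
0.85 [324. 235.] [0.47  0.146]
0.65 [328.  96.] [0.472 0.289]
```

Pot 1 sits at (0.4726, 0.290). Now I place the second pot, then go for the third.

>>> {"name": "arm_command", "arguments": {
  "steps": [
    {"delta_pos": [0,0,0.05],"gripper": -1,"twist": [0,0,0]},
    {"delta_pos": [0,0,0.09],"gripper": -1,"twist": [0,0,0]},
    {"delta_pos": [0,0,0.12],"gripper": -1,"twist": [0,0,0]},
    {"delta_pos": [0,0,0.13],"gripper": -1,"twist": [0,0,0]},
    {"delta_pos": [0,0,0.135],"gripper": -1,"twist": [0,0,0]},
    {"delta_pos": [0,0,0.135],"gripper": -1,"twist": [0,0,0]},
    {"delta_pos": [0,0,0.135],"gripper": 0.5,"twist": [0,0,0]},
    {"delta_pos": [0,0,0.135],"gripper": 0.5,"twist": [0,0,0]},
    {"delta_pos": [0,0,0.135],"gripper": 0.5,"twist": [0,0,0]},
    {"delta_pos": [0,0,0.135],"gripper": 0.5,"twist": [0,0,0]}
  ]
}}

```text
t: 19.3
tool_pos: [0.468, 0.205, 0.0449]
orientation: [0.0, 0.707, 0.707, 0.0]
wrist_force: [0.1, 0.4, -0.2]
width: 0.749
```

>>> {"name": "arm_command", "arguments": {
  "steps": [
    {"delta_pos": [0,0,-0.05],"gripper": 0.5,"twist": [0,0,0]},
    {"delta_pos": [0,0,-0.1],"gripper": 0.5,"twist": [0,0,0]},
    {"delta_pos": [-0.05,-0.005,-0.135],"gripper": 0.65,"twist": [0,0,0]},
    {"delta_pos": [-0.11,-0.01,-0.135],"gripper": 0.65,"twist": [0,0,0]},
    {"delta_pos": [-0.17,-0.015,-0.135],"gripper": 0.65,"twist": [0,0,0]},
    {"delta_pos": [-0.23,-0.02,-0.135],"gripper": 0.65,"twist": [0,0,0]},
    {"delta_pos": [-0.29,-0.03,-0.135],"gripper": 0.65,"twist": [0,0,0]},
    {"delta_pos": [-0.35,-0.0415,-0.135],"gripper": 0.65,"twist": [0,0,0]},
    {"delta_pos": [-0.41,-0.0415,-0.135],"gripper": 0.65,"twist": [0,0,0]},
    {"delta_pos": [-0.464,-0.0415,-0.135],"gripper": 0.65,"twist": [0,0,0]}
  ]
}}

```text
t: 20.55
tool_pos: [0.426, -0.2612, 0.18]
orientation: [0.0, 0.707, 0.707, 0.0]
wrist_force: [1.1, 0.9, 0.3]
width: 0.824
```

```bash
python3 lk.py k .06
```

```text
t 20.55 pos [ 0.426  -0.2612  0.18  ] yawx 1.5702 tilt 0.0007 F [1.1 0.9 0.3] w 0.824 j7 0.78
lid 323 188 27 [ 0.4268 -0.2578  0.06  ]
0.97 [197. 173.] [ 0.295 -0.259]
0.85 [321. 174.] [ 0.425 -0.26 ]
0.79 [204.  83.] [ 0.312 -0.169]
```

>>> {"name": "arm_command", "arguments": {
  "steps": [
    {"delta_pos": [0,0,0.05],"gripper": 0.65,"twist": [0,0,0]},
    {"delta_pos": [0,0,0.09],"gripper": 0.65,"twist": [0,0,0]},
    {"delta_pos": [0,0,0.12],"gripper": 0.65,"twist": [0,0,0]},
    {"delta_pos": [0,0,0.14],"gripper": 0.65,"twist": [0,0,0]},
    {"delta_pos": [0,0,0.15],"gripper": 0.65,"twist": [0,0,0]},
    {"delta_pos": [0,0,0.15],"gripper": 0.65,"twist": [0,0,0]},
    {"delta_pos": [0,0,0.15],"gripper": -1,"twist": [0,0,0]},
    {"delta_pos": [0,0,0.15],"gripper": -1,"twist": [0,0,0]},
    {"delta_pos": [0,0,0.15],"gripper": -1,"twist": [0,0,0]},
    {"delta_pos": [0,0,0.15],"gripper": -1,"twist": [0,0,0]}
  ]
}}

```text
t: 21.9
tool_pos: [0.4271, -0.2594, 0.0308]
orientation: [0.001, 0.707, 0.707, 0.0]
wrist_force: [-0.7, 1.3, 7.5]
width: 0.573
```

>>> {"name": "arm_command", "arguments": {
  "steps": [
    {"delta_pos": [0,0,-0.03],"gripper": -1,"twist": [0,0,0]},
    {"delta_pos": [0,0,-0.08],"gripper": -1,"twist": [0,0,0]},
    {"delta_pos": [0.03,0.01,-0.13],"gripper": -1,"twist": [0,0,0]},
    {"delta_pos": [0.08,0.02,-0.15],"gripper": -1,"twist": [0,0,0]},
    {"delta_pos": [0.13,0.04,-0.15],"gripper": -1,"twist": [0,0,0]},
    {"delta_pos": [0.18,0.055,-0.15],"gripper": -1,"twist": [0,0,0]},
    {"delta_pos": [0.235,0.07,-0.15],"gripper": -1,"twist": [0,0,0]},
    {"delta_pos": [0.29,0.085,-0.15],"gripper": -1,"twist": [0,0,0]},
    {"delta_pos": [0.345,0.1,-0.15],"gripper": -1,"twist": [0,0,0]},
    {"delta_pos": [0.4,0.1135,-0.15],"gripper": -1,"twist": [0,0,0]}
  ]
}}

```text
t: 23.15
tool_pos: [0.54, 0.1428, 0.18]
orientation: [0.0, 0.707, 0.707, 0.0]
wrist_force: [1.7, -0.2, -3.1]
width: 0.567
```

```bash
python3 lk.py l .074
```

```text
t 23.15 pos [0.54   0.1428 0.18  ] yawx 1.5707 tilt 0.0004 F [ 1.7 -0.2 -3.1] w 0.567 j7 -0.02
lid 322 289 57 [0.5394 0.0539 0.074 ]
lid 242 132 32 [0.4779 0.1955 0.074 ]
0.89 [323. 238.] [0.541 0.077]
0.66 [260. 126.] [0.481 0.195]
0.61 [243.  18.] [0.471 0.288]
```

>>> {"name": "arm_command", "arguments": {
  "steps": [
    {"delta_pos": [0.06,0,0],"gripper": -1,"twist": [0,0,0]},
    {"delta_pos": [0.1105,0,0.02],"gripper": -1,"twist": [0,0,0]},
    {"delta_pos": [0.1105,0,0.07],"gripper": -1,"twist": [0,0,0]},
    {"delta_pos": [0.1105,0,0.11],"gripper": -1,"twist": [0,0,0]},
    {"delta_pos": [0.1105,0,0.13],"gripper": -1,"twist": [0,0,0]},
    {"delta_pos": [0.1105,0,0.135],"gripper": -1,"twist": [0,0,0]},
    {"delta_pos": [0.1105,0,0.135],"gripper": -1,"twist": [0,0,0]},
    {"delta_pos": [0.1105,0,0.135],"gripper": 0.4,"twist": [0,0,0]},
    {"delta_pos": [0.1105,0,0.135],"gripper": 0.4,"twist": [0,0,0]},
    {"delta_pos": [0.1105,0,0.135],"gripper": 0.4,"twist": [0,0,0]}
  ]
}}

```text
t: 24.5
tool_pos: [0.5403, 0.2516, 0.0453]
orientation: [0.0, 0.707, 0.707, 0.0]
wrist_force: [-0.0, 0.7, 0.7]
width: 0.699
```

>>> {"name": "arm_command", "arguments": {
  "steps": [
    {"delta_pos": [0,0,-0.03],"gripper": 0.4,"twist": [0,0,0]},
    {"delta_pos": [0,0,-0.08],"gripper": 0.4,"twist": [0,0,0]},
    {"delta_pos": [0,0,-0.135],"gripper": 0.4,"twist": [0,0,0]},
    {"delta_pos": [-0.05,-0.02,-0.195],"gripper": -1,"twist": [0,0,0]},
    {"delta_pos": [-0.1,-0.04,-0.205],"gripper": -1,"twist": [0,0,0]},
    {"delta_pos": [-0.112,-0.04,-0.205],"gripper": -1,"twist": [0,0,0]},
    {"delta_pos": [-0.112,-0.04,-0.205],"gripper": -1,"twist": [0,0,0]},
    {"delta_pos": [-0.112,-0.04,-0.205],"gripper": -1,"twist": [0,0,0]},
    {"delta_pos": [-0.112,-0.04,-0.205],"gripper": -1,"twist": [0,0,0]},
    {"delta_pos": [-0.112,-0.04,-0.205],"gripper": -1,"twist": [0,0,0]}
  ]
}}

```text
t: 25.75
tool_pos: [0.4998, 0.1401, 0.2493]
orientation: [0.0, 0.707, 0.708, -0.0]
wrist_force: [-0.3, 0.5, -0.2]
width: 0.003
```

```bash
python3 lk.py m .074; python3 - <<'E'
from h import *
c=cam("wrist"); pv=np.array([.496,.134])
for r in bot.pinpoint(c,"lever_tab"): q=atz(c,r["pixel"],.067); print(round(r["p"],2),q,np.arctan2(*(q[:2]-pv)[::-1])+2.366)
E
```

```text
t 25.75 pos [0.4998 0.1401 0.2493] yawx 1.572 tilt 0.0009 F [-0.3  0.5 -0.2] w 0.003 j7 -0.11
lid 300 121 25 [0.4779 0.1954 0.074 ]
lid 365 59 28 [0.54   0.2521 0.074 ]
lid 292 15 28 [0.4726 0.2893 0.074 ]
0.96 [305. 120.] [0.48  0.193]
0.82 [356.  71.] [0.538 0.246]
0.62 [298.  30.] [0.474 0.288]
0.51 [202. 354.] [ 0.315 -0.156]
0.36 [274. 223.] [0.438 0.063]
0.22 [317. 171.] [0.493 0.131]
0.69 [0.44941779 0.0837935  0.067     ] 0.04723338389767262
```

View pics/m.png

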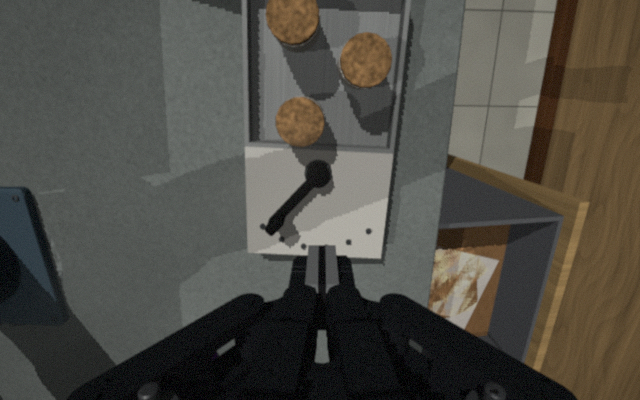

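All three pots stand in the tray, with lids at (292,15), (365,59) and (300,121). The second pot slid about 14 mm after placing; it's still within limits, because the wall stops its centre at 55 mm. The lever is at off over (272,225). Now I click it up.

>>> {"name": "arm_command", "arguments": {
  "steps": [
    {"delta_pos": [-0.034,-0.08,0.05],"gripper": -1,"twist": [0,0,0]},
    {"delta_pos": [-0.034,-0.08,0.1],"gripper": -1,"twist": [0,0,0]},
    {"delta_pos": [-0.034,-0.08,0.15],"gripper": -1,"twist": [0,0,0]},
    {"delta_pos": [-0.034,-0.08,0.18],"gripper": -1,"twist": [0,0,0]},
    {"delta_pos": [-0.034,-0.08,0.198],"gripper": -1,"twist": [0,0,0]},
    {"delta_pos": [-0.034,-0.08,0.198],"gripper": -1,"twist": [0,0,0]},
    {"delta_pos": [-0.041,-0.073,0.198],"gripper": -1,"twist": [0,0,0]},
    {"delta_pos": [-0.047,-0.066,0.198],"gripper": -1,"twist": [0,0,0]},
    {"delta_pos": [-0.0517,-0.06,0.198],"gripper": -1,"twist": [0,0,0]},
    {"delta_pos": [-0.0517,-0.06,0.198],"gripper": -1,"twist": [0,0,0]}
  ]
}}

```text
t: 27.2
tool_pos: [0.4415, 0.087, 0.0524]
orientation: [0.001, 0.708, 0.707, 0.001]
wrist_force: [0.1, -0.1, -0.0]
width: -0.001
```

```bash
cat > lev.py <<'E'
from h import *
st(); pv=np.array([.496,.134])
for nm in ["wrist","scene","side"]:
  c=cam(nm)
  for r in bot.pinpoint(c,"lever_tab"):
    if r["p"]>.2: q=atz(c,r["pixel"],.067); print(nm,round(r["p"],2),np.round(q,3),round(np.arctan2(*(q[:2]-pv)[::-1])+2.366,3))
E
python3 lev.py
```

```text
t 27.2 pos [0.4415 0.087  0.0524] yawx 1.5695 tilt 0.0028 F [ 0.1 -0.1 -0. ] w -0.001 j7 0.2
scene 0.46 [0.463 0.067 0.067] 0.336
side 0.39 [0.46  0.079 0.067] 0.217
```

Notch 1 is reached and the contact force is near zero. On to notch 2.

>>> {"name": "arm_command", "arguments": {
  "steps": [
    {"delta_pos": [0,0,0],"gripper": -1,"twist": [0,0,0]},
    {"delta_pos": [0,0,0],"gripper": -1,"twist": [0,0,0]},
    {"delta_pos": [0,0,0],"gripper": -1,"twist": [0,0,0]},
    {"delta_pos": [-0.005,0.01,0],"gripper": -1,"twist": [0,0,0]},
    {"delta_pos": [-0.0098,0.019,0],"gripper": -1,"twist": [0,0,0]},
    {"delta_pos": [-0.0098,0.019,0],"gripper": -1,"twist": [0,0,0]},
    {"delta_pos": [-0.0098,0.019,0],"gripper": -1,"twist": [0,0,0]},
    {"delta_pos": [-0.0098,0.019,0],"gripper": -1,"twist": [0,0,0]},
    {"delta_pos": [-0.0098,0.019,0],"gripper": -1,"twist": [0,0,0]},
    {"delta_pos": [-0.0098,0.019,0],"gripper": -1,"twist": [0,0,0]}
  ]
}}

```text
t: 28.75
tool_pos: [0.4589, 0.0779, 0.0518]
orientation: [0.0, 0.707, 0.707, 0.0]
wrist_force: [0.7, -0.2, -0.5]
width: 0.001
```

```bash
python3 lev.py
```

```text
t 28.75 pos [0.4589 0.0779 0.0518] yawx 1.5709 tilt 0.0001 F [ 0.7 -0.2 -0.5] w 0.001 j7 0.22
wrist 0.92 [0.481 0.066 0.067] 0.576
scene 0.66 [0.47  0.06  0.067] 0.465
scene 0.5 [0.395 0.518 0.067] 4.193
side 0.64 [ 0.486 -0.3    0.067] 0.772
side 0.56 [0.481 0.072 0.067] 0.557
```

Notch 2 is confirmed at about 0.58. Now notch 3, then retreat.

>>> {"name": "arm_command", "arguments": {
  "steps": [
    {"delta_pos": [-0.002,0.01,0],"gripper": -1,"twist": [0,0,0]},
    {"delta_pos": [-0.0035,0.0203,0],"gripper": -1,"twist": [0,0,0]},
    {"delta_pos": [-0.0035,0.0203,0],"gripper": -1,"twist": [0,0,0]},
    {"delta_pos": [-0.0035,0.0203,0],"gripper": -1,"twist": [0,0,0]},
    {"delta_pos": [-0.0035,0.01,0],"gripper": -1,"twist": [0,0,0]},
    {"delta_pos": [-0.0035,0.0,0],"gripper": -1,"twist": [0,0,0]},
    {"delta_pos": [-0.0035,0.0,-0.05],"gripper": -1,"twist": [0,0,0]},
    {"delta_pos": [-0.0035,0.0,-0.1],"gripper": -1,"twist": [0,0,0]},
    {"delta_pos": [-0.0035,0.0,-0.15],"gripper": -1,"twist": [0,0,0]},
    {"delta_pos": [0.0365,0.02,-0.198],"gripper": -1,"twist": [0,0,0]}
  ]
}}

```text
t: 30.3
tool_pos: [0.4764, 0.1101, 0.249]
orientation: [-0.001, 0.709, 0.705, -0.0]
wrist_force: [0.8, 0.9, 0.3]
width: 0.002
```

```bash
python3 lev.py; python3 lk.py n .074
```

```text
t 30.3 pos [0.4764 0.1101 0.249 ] yawx 1.5654 tilt 0.0013 F [0.8 0.9 0.3] w 0.002 j7 -0.09
wrist 0.73 [0.498 0.064 0.067] 0.826
scene 0.51 [0.495 0.051 0.067] 0.78
side 0.55 [0.486 0.06  0.067] 0.658
t 30.6 pos [0.4763 0.1117 0.2463] yawx 1.5703 tilt 0.0026 F [0.1 0.2 0.4] w -0.0 j7 -0.09
lid 324 91 27 [0.4774 0.1954 0.074 ]
lid 394 25 30 [0.5412 0.2521 0.074 ]
0.77 [383.  39.] [0.542 0.25 ]
0.57 [322.  93.] [0.476 0.194]
0.51 [215. 344.] [ 0.315 -0.161]
0.17 [496. 295.] [ 0.722 -0.075]
```

The lever is in notch 3. Now the cartons: turn so the opened jaws spread along y, and approach behind carton 1.

```bash
python3 - <<'E'
from h import *
go(.455,-.20,.20,0)
E
```

```text
delta [-0.3114 -0.0211  0.0466] twist [-1.2000e-03  2.8000e-03  1.5694e+00]
```

>>> {"name": "arm_command", "arguments": {
  "steps": [
    {"delta_pos": [-0.04,0,0.0],"gripper": 0.18,"twist": [0,0,0.15]},
    {"delta_pos": [-0.09,-0.005,0.01],"gripper": 0.18,"twist": [0,0,0.32]},
    {"delta_pos": [-0.14,-0.01,0.02],"gripper": 0.18,"twist": [0,0,0.5]},
    {"delta_pos": [-0.19,-0.015,0.03],"gripper": 0.18,"twist": [0,0,0.68]},
    {"delta_pos": [-0.24,-0.02,0.04],"gripper": 0.18,"twist": [0,0,0.86]},
    {"delta_pos": [-0.28,-0.021,0.0466],"gripper": 0.18,"twist": [0,0,1.04]},
    {"delta_pos": [-0.3114,-0.021,0.0466],"gripper": 0.18,"twist": [0,0,1.22]},
    {"delta_pos": [-0.3114,-0.021,0.0466],"gripper": 0.18,"twist": [0,0,1.4]},
    {"delta_pos": [-0.3114,-0.021,0.0466],"gripper": 0.18,"twist": [0,0,1.5694]},
    {"delta_pos": [-0.3114,-0.021,0.0466],"gripper": 0.18,"twist": [0,0,1.5694]}
  ]
}}

```text
t: 31.95
tool_pos: [0.4558, -0.1993, 0.2001]
orientation: [0.0, 1.0, 0.001, -0.001]
wrist_force: [-0.8, -0.4, 0.2]
width: 0.592
```

```bash
python3 look.py o carton1; python3 - <<'E'
from h import *
go(.455,-.20,.008,0)
E
```

```text
t 31.95 pos [ 0.456 -0.199  0.2  ] yawx 0.0014 tilt 0.0022 F [-0.8 -0.4  0.2] w 0.592 j7 -0.68
carton1 pin 0.91 [444.  70.] [ 0.561 -0.325]
carton1 pin 0.77 [325.  79.] [ 0.551 -0.204]
carton1 mask 0.97 [449.  67.] rgb [123. 103.  84.] box 399 504 14 121
carton1 mask 0.68 [ 56. 141.] rgb [138. 137. 131.] box 0 127 50 223
carton1 mask 0.63 [327.  70.] rgb [136. 116.  94.] box 272 379 14 123
delta [-0.0013  0.001   0.1926] twist [-0.0001  0.0007  0.0038]
```

View pics/o.png

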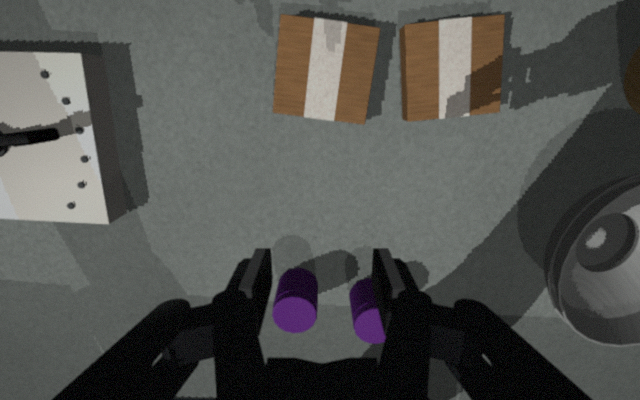

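The two cartons are at (327,70) and (453,68), and the lever sits over the fourth stud, which is notch 3. Pushing carton 1.

>>> {"name": "arm_command", "arguments": {
  "steps": [
    {"delta_pos": [0,0,0.05],"gripper": 0.18,"twist": [0,0,0.003]},
    {"delta_pos": [0,0,0.1],"gripper": 0.18,"twist": [0,0,0.003]},
    {"delta_pos": [0,0,0.15],"gripper": 0.18,"twist": [0,0,0.003]},
    {"delta_pos": [0,0,0.18],"gripper": 0.18,"twist": [0,0,0.003]},
    {"delta_pos": [0,0,0.192],"gripper": 0.18,"twist": [0,0,0.003]},
    {"delta_pos": [0,0,0.192],"gripper": 0.18,"twist": [0,0,0.003]},
    {"delta_pos": [0.015,0,0.192],"gripper": 0.18,"twist": [0,0,0.003]},
    {"delta_pos": [0.03,0,0.192],"gripper": 0.18,"twist": [0,0,0.003]},
    {"delta_pos": [0.042,0,0.192],"gripper": 0.18,"twist": [0,0,0.003]},
    {"delta_pos": [0.055,0,0.192],"gripper": 0.18,"twist": [0,0,0.003]}
  ]
}}

```text
t: 33.35
tool_pos: [0.513, -0.1988, 0.0091]
orientation: [0.0, 1.0, -0.001, 0.0]
wrist_force: [0.0, 0.4, 0.3]
width: 0.589
```

>>> {"name": "arm_command", "arguments": {
  "steps": [
    {"delta_pos": [0.016,0,0],"gripper": 0.18,"twist": [0,0,0]},
    {"delta_pos": [0.033,0,0],"gripper": 0.18,"twist": [0,0,0]},
    {"delta_pos": [0.05,0,0],"gripper": 0.18,"twist": [0,0,0]},
    {"delta_pos": [0.068,0,0],"gripper": 0.18,"twist": [0,0,0]},
    {"delta_pos": [0.086,0,0],"gripper": 0.18,"twist": [0,0,0]},
    {"delta_pos": [0.105,0,0],"gripper": 0.18,"twist": [0,0,0]},
    {"delta_pos": [0.124,0,0],"gripper": 0.18,"twist": [0,0,0]},
    {"delta_pos": [0.143,0,0],"gripper": 0.18,"twist": [0,0,0]},
    {"delta_pos": [0.155,0,0],"gripper": 0.18,"twist": [0,0,0]},
    {"delta_pos": [0.155,0,0],"gripper": 0.18,"twist": [0,0,0]}
  ]
}}

```text
t: 34.6
tool_pos: [0.6675, -0.1989, 0.0087]
orientation: [0.0, 1.0, -0.0, 0.0]
wrist_force: [1.1, -0.3, -0.4]
width: 0.592
```

>>> {"name": "arm_command", "arguments": {
  "steps": [
    {"delta_pos": [0,0,-0.05],"gripper": 0.18,"twist": [0,0,0]},
    {"delta_pos": [0,0,-0.1],"gripper": 0.18,"twist": [0,0,0]},
    {"delta_pos": [0,0,-0.15],"gripper": 0.18,"twist": [0,0,0]},
    {"delta_pos": [-0.06,0,-0.192],"gripper": 0.18,"twist": [0,0,0]},
    {"delta_pos": [-0.11,0,-0.192],"gripper": 0.18,"twist": [0,0,0]},
    {"delta_pos": [-0.11,0,-0.192],"gripper": 0.18,"twist": [0,0,0]},
    {"delta_pos": [-0.11,0,-0.192],"gripper": 0.18,"twist": [0,0,0]},
    {"delta_pos": [-0.11,0,-0.192],"gripper": 0.18,"twist": [0,0,0]},
    {"delta_pos": [-0.11,0,-0.192],"gripper": 0.18,"twist": [0,0,0]},
    {"delta_pos": [-0.11,0,-0.192],"gripper": 0.18,"twist": [0,0,0]}
  ]
}}

```text
t: 35.85
tool_pos: [0.5573, -0.199, 0.2007]
orientation: [0.0, 1.0, -0.001, -0.0]
wrist_force: [0.1, -0.0, 0.4]
width: 0.59
```

```bash
python3 look.py p carton1
```

```text
t 35.85 pos [ 0.557 -0.199  0.201] yawx -0.0013 tilt 0.0005 F [ 0.1 -0.   0.4] w 0.59 j7 -0.75
carton1 pin 0.71 [320.  17.] [ 0.711 -0.198]
carton1 pin 0.58 [433. 168.] [ 0.561 -0.324]
carton1 mask 0.82 [322.  27.] rgb [83. 62. 41.] box 286 353 0 51
carton1 mask 0.65 [438. 167.] rgb [133. 112.  90.] box 393 487 125 215
```

View pics/p.png

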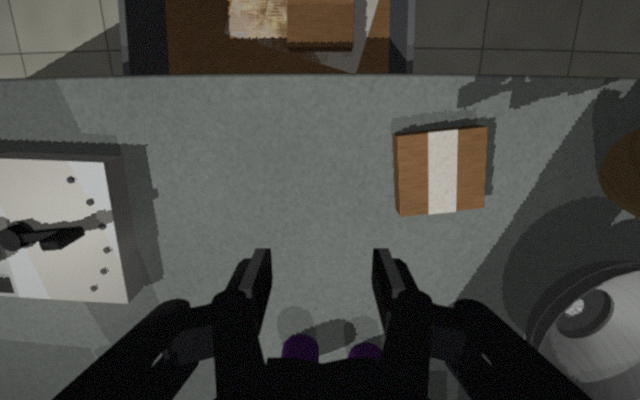

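Carton 1 lies in the bin at (320,25). Carton 2 is at (440,170). It overlaps the bin's right side wall (x about 400 px), so I'll push it in +y first, from its -y side, with the jaws spread along x.

```bash
python3 - <<'E'
from h import *
import pickle
c=pickle.load(open("pics/p.pkl","rb"))
for p in [(396,134),(487,126),(486,207),(400,216)]: print(np.round(atz(c,p,.024),3))
print("bin y",atz(c,(165,60),-.06),atz(c,(398,60),-.06))
go(.56,-.42,.20,np.pi/2)
E
```

```text
[ 0.6   -0.274  0.024]
[ 0.609 -0.366  0.024]
[ 0.522 -0.378  0.024]
[ 0.512 -0.285  0.024]
bin y [ 0.67919649 -0.01341579 -0.06      ] [ 0.67756043 -0.29069873 -0.06      ]
delta [0.0033 0.221  0.0009] twist [ 1.0000e-04  3.0000e-04 -1.5724e+00]
```

>>> {"name": "arm_command", "arguments": {
  "steps": [
    {"delta_pos": [0.003,0.03,0],"gripper": 0.18,"twist": [0,0,-0.15]},
    {"delta_pos": [0.003,0.06,0],"gripper": 0.18,"twist": [0,0,-0.32]},
    {"delta_pos": [0.003,0.1,0],"gripper": 0.18,"twist": [0,0,-0.5]},
    {"delta_pos": [0.003,0.13,0],"gripper": 0.18,"twist": [0,0,-0.68]},
    {"delta_pos": [0.003,0.16,0],"gripper": 0.18,"twist": [0,0,-0.86]},
    {"delta_pos": [0.003,0.19,0],"gripper": 0.18,"twist": [0,0,-1.04]},
    {"delta_pos": [0.003,0.21,0],"gripper": 0.18,"twist": [0,0,-1.22]},
    {"delta_pos": [0.003,0.221,0],"gripper": 0.18,"twist": [0,0,-1.4]},
    {"delta_pos": [0.003,0.221,0],"gripper": 0.18,"twist": [0,0,-1.5724]},
    {"delta_pos": [0.003,0.221,0],"gripper": 0.18,"twist": [0,0,-1.5724]}
  ]
}}

```text
t: 37.25
tool_pos: [0.5594, -0.4202, 0.2009]
orientation: [-0.0, 0.708, 0.706, 0.0]
wrist_force: [-0.2, -0.4, -0.5]
width: 0.589
```

```bash
python3 look.py q carton1 mortar; python3 - <<'E'
from h import *
go(.56,-.42,.008,np.pi/2)
E
```

```text
t 37.25 pos [ 0.559 -0.42   0.201] yawx 1.5687 tilt 0.0004 F [-0.2 -0.4 -0.5] w 0.589 j7 0.86
carton1 pin 0.66 [322.  82.] [ 0.559 -0.327]
carton1 mask 0.9 [321.  74.] rgb [145. 123. 100.] box 271 371 22 131
carton1 mask 0.85 [456.  16.] rgb [85. 64. 43.] box 422 486 0 29
carton1 mask 0.55 [525.  53.] rgb [83. 73. 61.] box 418 626 0 95
mortar pin 0.89 [327. 280.] [ 0.565 -0.561]
mortar mask 0.76 [326. 315.] rgb [89. 73. 48.] box 266 384 250 362
delta [-0.0004  0.0003  0.1928] twist [-0.0002  0.     -0.0014]
```

>>> {"name": "arm_command", "arguments": {
  "steps": [
    {"delta_pos": [0,0,0.05],"gripper": 0.18,"twist": [0,0,0]},
    {"delta_pos": [0,0,0.1],"gripper": 0.18,"twist": [0,0,0]},
    {"delta_pos": [0,0,0.15],"gripper": 0.18,"twist": [0,0,0]},
    {"delta_pos": [0,0,0.18],"gripper": 0.18,"twist": [0,0,0]},
    {"delta_pos": [0,0,0.192],"gripper": 0.18,"twist": [0,0,0]},
    {"delta_pos": [0,0,0.192],"gripper": 0.18,"twist": [0,0,0]},
    {"delta_pos": [0.013,0,0.192],"gripper": 0.18,"twist": [0,0,0]},
    {"delta_pos": [0.026,0,0.192],"gripper": 0.18,"twist": [0,0,0]},
    {"delta_pos": [0.038,0,0.192],"gripper": 0.18,"twist": [0,0,0]},
    {"delta_pos": [0.05,0,0.192],"gripper": 0.18,"twist": [0,0,0]}
  ]
}}

```text
t: 38.75
tool_pos: [0.5599, -0.3689, 0.0094]
orientation: [0.0, 0.707, 0.707, 0.0]
wrist_force: [-0.0, -0.5, -0.0]
width: 0.59
```

>>> {"name": "arm_command", "arguments": {
  "steps": [
    {"delta_pos": [0.014,0,0],"gripper": 0.18,"twist": [0,0,0]},
    {"delta_pos": [0.028,0,0],"gripper": 0.18,"twist": [0,0,0]},
    {"delta_pos": [0.042,0,0],"gripper": 0.18,"twist": [0,0,0]},
    {"delta_pos": [0.056,0,0],"gripper": 0.18,"twist": [0,0,0]},
    {"delta_pos": [0.07,0,0],"gripper": 0.18,"twist": [0,0,0]},
    {"delta_pos": [0.084,0,0],"gripper": 0.18,"twist": [0,0,0]},
    {"delta_pos": [0.098,0,0],"gripper": 0.18,"twist": [0,0,0]},
    {"delta_pos": [0.108,0,0],"gripper": 0.18,"twist": [0,0,0]},
    {"delta_pos": [0.115,0,0],"gripper": 0.18,"twist": [0,0,0]},
    {"delta_pos": [0.115,0,0],"gripper": 0.18,"twist": [0,0,0]}
  ]
}}

```text
t: 40.0
tool_pos: [0.5596, -0.2542, 0.0088]
orientation: [-0.0, 0.707, 0.707, 0.0]
wrist_force: [0.5, 0.3, -0.5]
width: 0.589
```

>>> {"name": "arm_command", "arguments": {
  "steps": [
    {"delta_pos": [-0.02,0,0],"gripper": 0.18,"twist": [0,0,0]},
    {"delta_pos": [-0.02,0,-0.05],"gripper": 0.18,"twist": [0,0,0]},
    {"delta_pos": [-0.02,0,-0.1],"gripper": 0.18,"twist": [0,0,0]},
    {"delta_pos": [-0.02,-0.02,-0.15],"gripper": 0.18,"twist": [0,0,0.1]},
    {"delta_pos": [0,-0.05,-0.192],"gripper": 0.18,"twist": [0,0,0.28]},
    {"delta_pos": [0.02,-0.08,-0.192],"gripper": 0.18,"twist": [0,0,0.46]},
    {"delta_pos": [0.04,-0.1,-0.192],"gripper": 0.18,"twist": [0,0,0.64]},
    {"delta_pos": [0.055,-0.105,-0.192],"gripper": 0.18,"twist": [0,0,0.82]},
    {"delta_pos": [0.055,-0.105,-0.192],"gripper": 0.18,"twist": [0,0,1.0]},
    {"delta_pos": [0.055,-0.105,-0.192],"gripper": 0.18,"twist": [0,0,1.18]}
  ]
}}

```text
t: 41.25
tool_pos: [0.4545, -0.2018, 0.2015]
orientation: [0.001, 0.982, 0.19, 0.0]
wrist_force: [-0.2, 0.8, -0.6]
width: 0.587
```

```bash
python3 look.py r carton1; python3 - <<'E'
from h import *
go(.455,-.20,.2,0)
E
```

```text
t 41.25 pos [ 0.455 -0.202  0.202] yawx 0.3828 tilt 0.0015 F [-0.2  0.8 -0.6] w 0.587 j7 -0.39
carton1 mask 0.8 [355.  66.] rgb [132. 112.  91.] box 299 421 3 130
delta [ 0.0012 -0.0013  0.0012] twist [1.600e-03 2.000e-04 3.918e-01]
```

>>> {"name": "arm_command", "arguments": {
  "steps": [
    {"delta_pos": [0,0,0],"gripper": 0.18,"twist": [0,0,0.15]},
    {"delta_pos": [0,0,0],"gripper": 0.18,"twist": [0,0,0.3]},
    {"delta_pos": [0,0,0],"gripper": 0.18,"twist": [0,0,0.391]},
    {"delta_pos": [0,0,0],"gripper": 0.18,"twist": [0,0,0.391]},
    {"delta_pos": [0,0,0.05],"gripper": 0.18,"twist": [0,0,0.391]},
    {"delta_pos": [0,0,0.1],"gripper": 0.18,"twist": [0,0,0.391]},
    {"delta_pos": [0,0,0.12],"gripper": 0.18,"twist": [0,0,0.391]},
    {"delta_pos": [0,0,0.12],"gripper": 0.18,"twist": [0,0,0.391]},
    {"delta_pos": [0,0,0.12],"gripper": 0.18,"twist": [0,0,0.391]},
    {"delta_pos": [0,0,0.12],"gripper": 0.18,"twist": [0,0,0.391]}
  ]
}}

```text
t: 42.65
tool_pos: [0.4554, -0.2003, 0.082]
orientation: [0.0, 1.0, 0.0, 0.001]
wrist_force: [1.4, 0.2, -0.5]
width: 0.588
```

```bash
python3 look.py s carton1; python3 - <<'E'
from h import *
import pickle
c=pickle.load(open("pics/r.pkl","rb")); print(atz(c,(355,66),.02))
c=cam("wrist")
for r in bot.masks_of(c,"carton1"):
  k=max(cv2.findContours(r["region"].astype(np.uint8),0,1)[0],key=cv2.contourArea).reshape(-1,2)
  q=np.array([atz(c,p,.024)[:2] for p in k],np.float32); print(round(r["p"],2),cv2.minAreaRect(q))
E
```

```text
t 42.65 pos [ 0.455 -0.2    0.082] yawx 0.0007 tilt 0.0021 F [ 1.4  0.2 -0.5] w 0.588 j7 -0.53
carton1 pin 0.8 [314.  50.] [ 0.564 -0.196]
carton1 mask 0.7 [314.  60.] rgb [111.  94.  76.] box 233 395 0 123
[ 0.56583491 -0.1921611   0.02      ]
0.98 ((0.5533919930458069, -0.19660058617591858), (0.09160500764846802, 0.06661804020404816), 89.94231414794922)
```

>>> {"name": "arm_command", "arguments": {
  "steps": [
    {"delta_pos": [0,-0.004,0.04],"gripper": 0.18,"twist": [0,0,0]},
    {"delta_pos": [0,-0.004,0.065],"gripper": 0.18,"twist": [0,0,0]},
    {"delta_pos": [0,-0.004,0.073],"gripper": 0.18,"twist": [0,0,0]},
    {"delta_pos": [0.012,-0.004,0.073],"gripper": 0.18,"twist": [0,0,0]},
    {"delta_pos": [0.024,-0.004,0.073],"gripper": 0.18,"twist": [0,0,0]},
    {"delta_pos": [0.036,-0.004,0.073],"gripper": 0.18,"twist": [0,0,0]},
    {"delta_pos": [0.046,-0.004,0.073],"gripper": 0.18,"twist": [0,0,0]},
    {"delta_pos": [0.054,-0.004,0.073],"gripper": 0.18,"twist": [0,0,0]},
    {"delta_pos": [0.066,-0.004,0.073],"gripper": 0.18,"twist": [0,0,0]},
    {"delta_pos": [0.08,-0.004,0.073],"gripper": 0.18,"twist": [0,0,0]}
  ]
}}

```text
t: 44.15
tool_pos: [0.5352, -0.196, 0.0079]
orientation: [-0.0, 1.0, -0.0, -0.0]
wrist_force: [0.3, -0.5, -0.5]
width: 0.592
```

>>> {"name": "arm_command", "arguments": {
  "steps": [
    {"delta_pos": [0.016,0,0],"gripper": 0.18,"twist": [0,0,0]},
    {"delta_pos": [0.033,0,0],"gripper": 0.18,"twist": [0,0,0]},
    {"delta_pos": [0.05,0,0],"gripper": 0.18,"twist": [0,0,0]},
    {"delta_pos": [0.068,0,0],"gripper": 0.18,"twist": [0,0,0]},
    {"delta_pos": [0.086,0,0],"gripper": 0.18,"twist": [0,0,0]},
    {"delta_pos": [0.105,0,0],"gripper": 0.18,"twist": [0,0,0]},
    {"delta_pos": [0.12,0,0],"gripper": 0.18,"twist": [0,0,0]},
    {"delta_pos": [0.133,0,0],"gripper": 0.18,"twist": [0,0,0]},
    {"delta_pos": [0.133,0,0],"gripper": 0.18,"twist": [0,0,0]},
    {"delta_pos": [0.133,0,0],"gripper": 0.18,"twist": [0,0,0]}
  ]
}}

```text
t: 45.4
tool_pos: [0.6671, -0.1961, 0.0077]
orientation: [0.0, 1.0, -0.0, -0.0]
wrist_force: [0.4, 0.2, 0.0]
width: 0.588
```

>>> {"name": "arm_command", "arguments": {
  "steps": [
    {"delta_pos": [0,0,-0.05],"gripper": 0.18,"twist": [0,0,0]},
    {"delta_pos": [0,0,-0.1],"gripper": 0.18,"twist": [0,0,0]},
    {"delta_pos": [0,0,-0.15],"gripper": 0.18,"twist": [0,0,0]},
    {"delta_pos": [-0.03,0,-0.21],"gripper": 0.18,"twist": [0,0,0]},
    {"delta_pos": [-0.05,0,-0.26],"gripper": 0.18,"twist": [0,0,0]},
    {"delta_pos": [-0.05,0,-0.26],"gripper": 0.18,"twist": [0,0,0]},
    {"delta_pos": [-0.05,0,-0.26],"gripper": 0.18,"twist": [0,0,0]},
    {"delta_pos": [-0.05,0,-0.26],"gripper": 0.18,"twist": [0,0,0]},
    {"delta_pos": [-0.05,0,-0.26],"gripper": 0.18,"twist": [0,0,0]},
    {"delta_pos": [-0.05,0,-0.26],"gripper": 0.18,"twist": [0,0,0]}
  ]
}}

```text
t: 46.65
tool_pos: [0.6174, -0.1959, 0.2672]
orientation: [0.0, 1.0, -0.0, -0.001]
wrist_force: [-0.4, 0.3, 0.3]
width: 0.588
```

```bash
python3 look.py t carton1; python3 lev.py; python3 - <<'E'
from h import *
for nm in("scene","side","wrist"):
    c=cam(nm); save(c,"u_"+nm+".png")
    for r in bot.pinpoint(c,"pot1"): print(nm,round(r["p"],2),np.round(r["pixel"]),np.round(atz(c,r["pixel"],.014)[:2],3))
E
```

```text
t 46.65 pos [ 0.617 -0.196  0.267] yawx -0.0003 tilt 0.0011 F [-0.4  0.3  0.3] w 0.588 j7 -0.86
carton1 pin 0.95 [326.  69.] [ 0.728 -0.202]
carton1 pin 0.66 [318.  96.] [ 0.697 -0.193]
carton1 mask 0.82 [323.  57.] rgb [95. 71. 48.] box 294 351 36 72
carton1 mask 0.6 [319.  85.] rgb [103.  78.  52.] box 287 354 72 100
carton1 mask 0.44 [ 97. 238.] rgb [141. 141. 136.] box 0 175 183 309
t 46.8 pos [ 0.6175 -0.196   0.2677] yawx -0.0003 tilt 0.0004 F [ 0.2  0.9 -0.6] w 0.589 j7 -0.86
wrist 0.74 [0.508 0.065 0.067] 0.961
scene 0.61 [0.551 0.259 0.067] 3.518
scene 0.53 [0.496 0.056 0.067] 0.796
scene 0.53 [0.505 0.202 0.067] 3.809
side 0.56 [0.506 0.081 0.067] 0.978
scene 0.83 [369. 236.] [0.482 0.291]
scene 0.79 [348. 234.] [0.541 0.248]
scene 0.65 [344. 137.] [ 0.329 -0.152]
scene 0.64 [351. 211.] [0.485 0.172]
scene 0.44 [336. 119.] [ 0.308 -0.257]
side 0.87 [274. 202.] [ 0.306 -0.203]
side 0.83 [257. 127.] [0.481 0.308]
side 0.73 [280. 130.] [0.538 0.241]
side 0.7 [280. 218.] [ 0.286 -0.276]
side 0.58 [270. 137.] [0.48  0.196]
wrist 0.91 [305. 346.] [ 0.321 -0.17 ]
wrist 0.86 [ 56. 259.] [0.476 0.191]
wrist 0.81 [  1. 217.] [0.541 0.254]
wrist 0.57 [361. 350.] [ 0.313 -0.259]
wrist 0.31 [ 23. 242.] [0.501 0.233]
```

View pics/t.png

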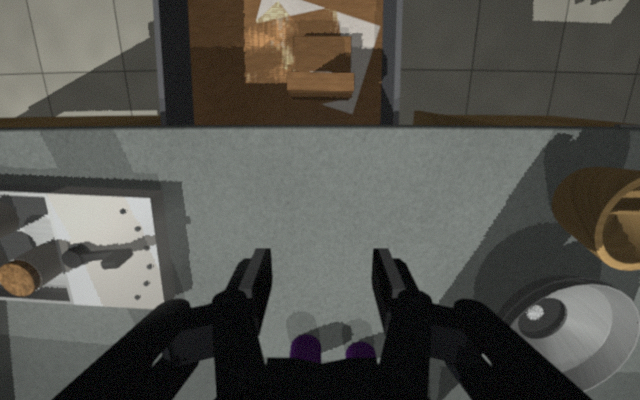

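View pics/u_scene.png

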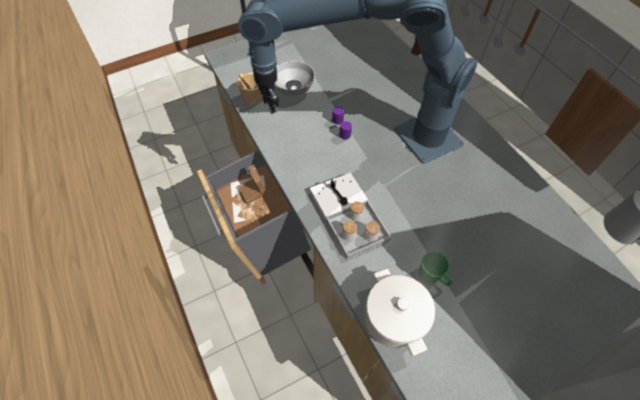

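Both cartons are in the bin. The second looks tilted, at about (320,85) in the wrist view, so I'll check an enlarged crop.

```bash
python3 - <<'E'
from h import *
a=cv2.imread("pics/u_scene.png")[150:245,190:310]; b=cv2.imread("pics/t.png")[0:130,220:420]; d=cv2.imread("pics/u_side.png")[140:220,330:480]
cv2.imwrite("pics/v.png",np.vstack([np.hstack([cv2.resize(a,(400,317),interpolation=2),cv2.resize(d,(400,317),interpolation=2)]),cv2.resize(b,(800,270),interpolation=2)]))
c=cam("scene")
for r in bot.pinpoint(c,"carton1"):print(round(r["p"],2),r["pixel"],atz(c,r["pixel"],-.15))
E
```

```text
0.6 [261.8, 180.5] [ 0.68769954 -0.2228062  -0.15      ]
```

View pics/v.png

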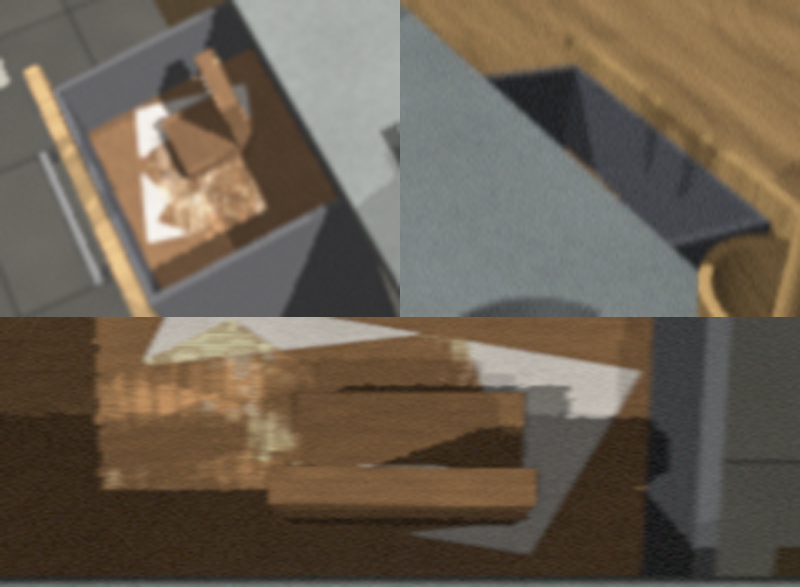

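```bash
python3 - <<'E'
from h import *
st(); print(bot.sign_off())
E
```

```text
t 47.5 pos [ 0.6176 -0.196   0.2679] yawx -0.0002 tilt 0.0 F [-0.3 -0.2 -0.1] w 0.585 j7 -0.86
the job is handed in; nothing more can be done
None
```

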